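Reload the thread rack and lock its keeper

TASK

Reload the thread rack: put every bare wooden core from the rack into the grey tray, and stand every full spool of thread upright in a bay of its own. Then press the sprung lever fully down until its catch holds it and the keeper bar lies over the spools, and finally drop the lock pin from its wooden rest all the way through the lever and the ear below it. Leave the pincushion and the glue jar where they are.

Things in the scene. Friction and masses are not known exactly. Their poses are not given: they have to be found in the camera images.
- rack: Wooden spool rack, fixed to the bench: base 150 mm (x) by 270 mm (y), 12 mm thick. Origin at the bench surface; its -x side faces the robot, y runs along the row of four square bays. The lever, catch and lock ear stand at its -y end.
- bay0 (a point): Centre of the floor of bay 0 (12 mm above the bench; bays 0 to 3 run along the rack's +y, 54 mm apart). Bays are 48 mm square inside, walls 20 mm high (top 32 mm above the bench) and 6 mm thick. Axes parallel to the rack's.
- bay1 (a point): Centre of the floor of bay 1 (12 mm above the bench; bays 0 to 3 run along the rack's +y, 54 mm apart). Bays are 48 mm square inside, walls 20 mm high (top 32 mm above the bench) and 6 mm thick. Axes parallel to the rack's.
- bay2 (a point): Centre of the floor of bay 2 (12 mm above the bench; bays 0 to 3 run along the rack's +y, 54 mm apart). Bays are 48 mm square inside, walls 20 mm high (top 32 mm above the bench) and 6 mm thick. Axes parallel to the rack's.
- bay3 (a point): Centre of the floor of bay 3 (12 mm above the bench; bays 0 to 3 run along the rack's +y, 54 mm apart). Bays are 48 mm square inside, walls 20 mm high (top 32 mm above the bench) and 6 mm thick. Axes parallel to the rack's.
- lever (a joint): Press lever, rad: 0 raised (60 degrees up), 1.05 down and level. Turns about the rack's y axis. Springs back unless pressed right down (past about 1.0), where the brass catch snaps over and holds it at 1.05; takes about 7 N at the pad. The keeper bar on the same shaft stands behind the bays while raised (top 130 mm above the bench) and lies about 6 mm above the spools when down.
- lever_hinge (a point): Fixed point on the lever's hinge axis in the middle plane of the lever, 36 mm above the bench; the lever points from here towards the rack's -x when down.
- lever_pad (a point): Centre of the upper face of the black press pad (36 by 46 mm) at the lever's free end, 150 mm from the hinge; moves with the lever. When down, it lies 44 mm above the bench; raised, about 170 mm.
- lock_hole (a point): Centre of the mouth of the vertical 12 mm hole through the fixed steel ear, 28 mm above the bench; the ear is 10 mm thick and open beneath. With the lever down, an equal hole through the 8 mm thick lever lies right above it, the lever's upper face 40 mm above the bench.
- pin_rest: Dark wooden block 50 x 50 x 40 mm, fixed, with a vertical 12 mm through hole in which the lock pin waits. Origin at the centre of its underside.
- pin: Steel lock pin standing upright: shank 9 mm in diameter, 34 mm long with a bevelled tip, under a plain round head 18 mm in diameter and 34 mm tall (68 mm overall). Origin at the tip, z up to the head. In the rest its head stands on the block; fully home its head stands on the lever, its tip 6 mm above the bench.
- spool0: Full spool: cream thread between wooden flanges, 42 mm in diameter, 48 mm tall, 70 g. Origin at the centre of its underside, z along its axis. Stands on the bench in front of the rack at the start; may be absent.
- spool1: Full spool: cream thread between wooden flanges, 42 mm in diameter, 48 mm tall, 70 g. Origin at the centre of its underside, z along its axis. Stands on the bench in front of the rack at the start; may be absent.
- spool2: Full spool: cream thread between wooden flanges, 42 mm in diameter, 48 mm tall, 70 g. Origin at the centre of its underside, z along its axis. Stands on the bench in front of the rack at the start; may be absent.
- spool3: Full spool: cream thread between wooden flanges, 42 mm in diameter, 48 mm tall, 70 g. Origin at the centre of its underside, z along its axis. Stands on the bench in front of the rack at the start; may be absent.
- core0: Bare core: a thin 16 mm wooden stem with no thread between ends 42 mm in diameter (top end 16 mm thick, foot 7 mm), 48 mm tall, 30 g. Origin at the centre of its underside, z along its axis. Stands in one of the bays at the start; may be absent.
- core1: Bare core: a thin 16 mm wooden stem with no thread between ends 42 mm in diameter (top end 16 mm thick, foot 7 mm), 48 mm tall, 30 g. Origin at the centre of its underside, z along its axis. Stands in one of the bays at the start; may be absent.
- tray: Grey open tray, fixed, 150 mm (x) by 120 mm (y) by 30 mm high, walls and floor 4 to 5 mm. Origin at the centre of its underside.
- pincushion: Pincushion in a blue dish, 80 mm across, 70 mm tall. Bystander.
- glue_jar: Glue jar, 64 mm across, 70 mm tall. Bystander.
Mind the look-alikes: they are no part of the job. What is shaped like the spool1 but pink, purple or turquoise is not meant.

How it is judged:
By the outcome, as a careful person would: the job done as asked, in the order asked, and still so for the second after the job is handed in, with the robot touching nothing.
Of spool0, spool1, spool2, spool3 only 3 to 4 are there at a start; the rules pass over those that are not, and their reading is None.
Of core0, core1 only 1 to 2 are there at a start; the rules pass over those that are not, and their reading is None.
At some moment in a run one of spool0, spool1, spool2, spool3 may be knocked a few centimetres aside while the robot is not near it.
It also fails if it takes over 210 s, if anything falls off the work surface, if the arm or the gripper's body presses on something with over 40 N, if the wrist force passes 120 N, or if a joint passes its speed limit or range.

ROBOT

A 6-joint arm with a two-finger parallel gripper is mounted at the origin on the work surface. World frame = base frame: x ahead of the robot, y to its left, z up, the work surface at z = 0. Lengths are in m, angles in rad, forces in N, time in s.
With the tool pointing down it reaches from about 0.225 to 0.875 m from the base axis. Payload 3.4 kg.
Tool frame: the origin (TCP) lies where the fingers leave the gripper's body, on its centre line; the fingertips stand 73 mm ahead of it and the grasp point (between the pads) lies 54 mm ahead of it (manip.pinch_z is the distance from the TCP to the grasp point, in m); z points along the fingers, y is the line along which they close (so a half turn about z gives the same grasp; the last joint's range is limited). The gripper opens to 85 mm and grips with 20 to 120 N. Pads are 22 mm wide; open, the fingers measure 114 mm over their backs; the gripper's body (76 mm by 85 mm) begins 54 mm behind the grasp point. The pads swing forward as they close: fully open they stand 13 mm farther back than shut.
Start: joints at [-1.429, 0.276, 1.505, -0, 1.361, -0.121], TCP at [0.149, -0.555, 0.304] pointing down, gripper open.
Joint ranges: [-2.89, 2.89], [-0.75, 2.08], [0.22, 2.7], [-1.18, 4.32], [0.11, 2.71], [-2.7, 2.7]. Speed limits (rad/s): [2.57, 2.57, 3.14, 3.14, 3.14, 3.14].

INTERFACE

Orientations are given as a unit quaternion [w, x, y, z].
In Python, from rig import readout, imaging, manip gives the robot as it stands. The module is installed in compiled form; this text tells all that it offers.
- The arm moves only by the tool servo_tool, never from a script. Its argument "moves" is a list of rows, each an object with "dp": the shift along the tool's x, y, z in units of 0.2 m (1.0 is 0.2 m), a list of three; "delta_rot": the turn, a rotation vector about the tool's x, y, z in units of 0.1 rad (1.0 is 0.1 rad), a list of three; "fingers": the opening, from 0 (shut) to 1 (fully open). In form: [{"dp": [dx, dy, dz], "delta_rot": [wx, wy, wz], "fingers": fingers}, ...]. A call has 1 to 5 rows; each row shifts and turns the commanded pose from where the row before left it, along the tool's axes as they then stand; what a row does not reach is not made up. A row lasts 1/10 s, in which the tool goes at most 50 mm and 8.59 degrees, less where a joint would pass 70% of its speed; a pose out of reach is approached as far as the arm can. A call with a number of a shift or a turn outside -1 to 1 is refused whole. A call with a gripper value outside its range is refused whole. The fingers move at their own pace and stop on an object; "force" is the grip in N (left out, the last holds). Time passes only in rows, so rows that do not move let the fingers close. It gives the time, the measured TCP pose, the force, the opening and the grip force at its end, in the units of the state.
- readout.get_state(): the state, without advancing time (a new reading comes with each control period).
- imaging.get_image(name): name is "scene" or "top" or "wrist"; returns (picture, depth): 400x640x3 uint8, red, green, blue; 400x640 float32, m along the optical axis (not along the pixel's ray), 0 where there is no reading.
- imaging.calibration(name): a dict with "intrinsics" (3x3 intrinsics, pixels), "R" (3x3) and "t" (3): a world point X has camera coordinates R X + t; the wrist camera has in their place "hand_eye" (4x4, takes a point from camera to tool coordinates, whose origin is the TCP and whose axes are the flange's). Camera axes: x right, y down, z forward; pixel columns grow to the right and rows downward; lengths in m; the calibration is good to about 2 mm. The wrist camera is an equidistant fisheye: a pixel r from the principal point sees the ray r / f radians off the axis. A picture is of the moment at which its call begins: read the wrist's pose just before it. calibration takes no time and is no camera call.
- manip.sign_off(): hands the job in; it is judged then, once.
The state is a dict: "clock": time; "qpos": joint angles; "qd": joint speeds; "effort": joint torques, N m; "position": TCP position; "ee_rot": TCP orientation; "contact_force": force on the tool from outside, world axes, zero at the start; "moment": the same for the moment, N m; "width": finger opening in m; "gripper_force": force on a finger pad.
Only numpy, scipy, OpenCV 4.12 (cv2) and the standard library are available. Lean on these libraries where they do the work, as an engineer would, in place of code of your own. Each camera call takes 0.05 s, during which the arm holds its last target. There are 200 camera calls.

## Working session

There is one attempt and no reset: what is moved stays moved. The work goes in short steps, Python scripts to look and compute and a tool call to move; the robot and the scene stay as the last step left them, time stands still between calls to the robot, and variables do not carry over. Pictures are saved under pics/ and viewed, at most 19 in all, crops included, and the job is handed in when it is done.

Besides the shell and the picture viewer there is one more tool, called as name(argument=value, ...) on one line, values as JSON. servo_tool: Moves the arm, as the interface text tells. Its arguments: {"type":"object","properties":{"moves":{"type":"array"},"force":{"type":"number"}},"required":["moves"]}

```bash
mkdir -p pics
cat > h.py <<'E'
import numpy as np, cv2
from scipy.spatial.transform import Rotation as R
from rig import readout, imaging, manip
def save(n,im): cv2.imwrite(f'pics/{n}.png',im[...,::-1])
def cloud(name,d):
    c=imaging.calibration(name);K=c['intrinsics'];v,u=np.mgrid[:400,:640]
    P=np.stack([(u-K[0,2])/K[0,0]*d,(v-K[1,2])/K[1,1]*d,d],-1)
    return (P-c['t'])@c['R']
E
python3 - <<'E'
from h import *
for n in('top','scene'):
    im,d=imaging.get_image(n);save(n+'0',im);np.savez(n+'0.npz',im=im,d=d)
    c=imaging.calibration(n);print(n,c['intrinsics'].round(1).tolist(),(-c['R'].T@c['t']).round(3),c['R'].round(2).tolist())
s=readout.get_state();print(s)
E
```

```text
top [[393.7, 0.0, 317.5], [0.0, 393.7, 208.2], [0.0, 0.0, 1.0]] [ 0.375 -0.02   1.043] [[-0.0, -1.0, -0.04], [-0.99, 0.01, -0.16], [0.16, 0.03, -0.99]]
scene [[489.2, 0.0, 319.6], [0.0, 489.2, 199.2], [0.0, 0.0, 1.0]] [ 1.13  -0.423  0.974] [[0.57, 0.82, -0.0], [0.62, -0.43, -0.66], [-0.54, 0.37, -0.75]]
{'clock': 0.1, 'qpos': array([-1.42899309e+00,  2.76551886e-01,  1.50602236e+00,  8.95536818e-06,
        1.36070911e+00, -1.21007596e-01]), 'qd': array([ 0.00078752, -0.00189527, -0.00491512, -0.00066132, -0.00071048,
        0.00026676]), 'effort': array([ 1.44962625e-03, -4.17700589e+01, -2.46404493e+01, -1.17619657e-04,
        5.80796041e-03,  1.01932508e-05]), 'position': array([ 0.1493248 , -0.55490184,  0.30310833]), 'ee_rot': array([-8.45347676e-04,  9.91378493e-01,  1.31026594e-01, -4.41141068e-06]), 'contact_force': array([-1.03348941, -0.75772642,  0.63680416]), 'moment': array([ 0.03471528, -0.00382732, -0.02358796]), 'gripper_force': 0.0, 'width': 0.08550809538029225}
```

View pics/top0.png

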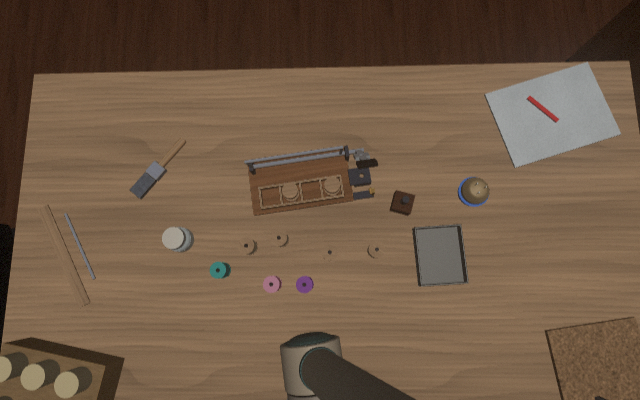

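View pics/scene0.png

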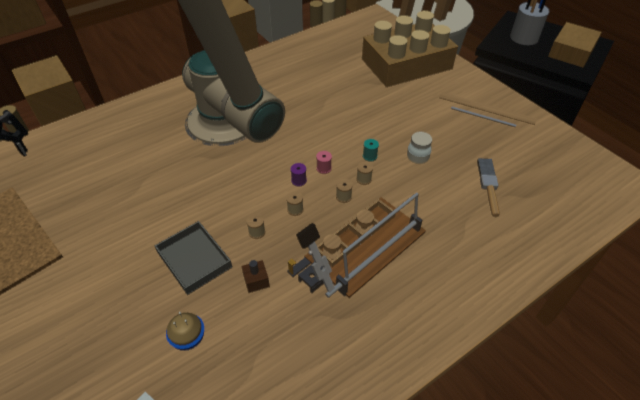

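The top view shows the rack at about (300,182), with cores at (333,186) and (290,191). Full spools stand at (248,246), (281,239), (329,253) and (376,251), the tray is at (440,255), the pin rest at (402,202), and the raised lever's pad at (367,163). The scene view shows the same layout.

Run:
```python
from h import *
z=np.load('top0.npz');im,d=z['im'],z['d'];P=cloud('top',d)
np.set_printoptions(precision=4,suppress=True)
def blob(u,v,zlo,zhi,r=14):
    V,U=np.mgrid[:400,:640];m=(abs(U-u)<r)&(abs(V-v)<r)&(P[...,2]>zlo)&(P[...,2]<zhi)
    p=P[m];return len(p),np.median(p,0),(p.min(0)+p.max(0))/2,np.ptp(p,axis=0)
for n,u,v,a,b in[('s',248,246,.035,.06),('s',281,239,.035,.06),('s',329,253,.035,.06),('s',376,251,.035,.06),('core',333,186,.05,.075),('core',290,191,.05,.075),('pin',404,199,.065,.09),('rest',402,202,.033,.05)]:
    print(n,*blob(u,v,a,b))
for n,u,v in[('tray',440,255),('pad',367,163),('bench',200,300),('glue',175,239),('cush',474,191),('base',300,207)]: print(n,P[v,u])
# rack orientation: base contour z 0.008..0.02
m=((P[...,2]>.007)&(P[...,2]<.16)).astype(np.uint8);V,U=np.mgrid[:400,:640]
m[(U<240)|(U>355)|(V<145)|(V>218)]=0
c=max(cv2.findContours(m,0,2)[0],key=cv2.contourArea)
mm=(m>0)&(P[...,2]<.018);q=P[mm][:,:2].astype(np.float32);print(cv2.minAreaRect(q),cv2.boxPoints(cv2.minAreaRect(q)))
w=(m>0)&(P[...,2]>.026)&(P[...,2]<.038);q=P[w][:,:2].astype(np.float32);print(len(q),cv2.minAreaRect(q),cv2.boxPoints(cv2.minAreaRect(q)))
big=cv2.resize(im[130:290,225:465],None,fx=3.3,fy=3.3,interpolation=2);save('topcrop',cv2.convertScaleAbs(big,alpha=2))
```

```text
s 220 [0.4434 0.197  0.0488] [0.4445 0.1972 0.0452] [0.0384 0.0404 0.0183]
s 215 [0.4629 0.1138 0.0486] [0.463  0.1144 0.0449] [0.0407 0.0389 0.0178]
s 224 [ 0.4266 -0.0137  0.0486] [ 0.4268 -0.0136  0.0472] [0.0403 0.0404 0.0112]
s 221 [ 0.4332 -0.1317  0.0488] [ 0.4335 -0.1315  0.0486] [0.0401 0.04   0.0094]
core 217 [ 0.5965 -0.0226  0.0609] [ 0.5973 -0.0215  0.0581] [0.0405 0.0385 0.0151]
core 207 [0.5823 0.087  0.0606] [0.5835 0.086  0.0595] [0.04   0.0389 0.0123]
pin 46 [ 0.5538 -0.2035  0.0747] [ 0.5546 -0.204   0.0722] [0.0169 0.0159 0.0119]
rest 335 [ 0.5511 -0.2008  0.041 ] [ 0.5547 -0.204   0.0415] [0.0598 0.0596 0.0168]
tray [ 0.4195 -0.3013  0.0039]
pad [ 0.6181 -0.1016  0.1833]
bench [0.3064 0.3245 0.0018]
glue [0.4605 0.3733 0.0669]
cush [ 0.5775 -0.3811  0.0552]
base [0.5478 0.0626 0.0143]
((0.636214017868042, 0.06954651325941086), (0.1990043967962265, 0.2876426875591278), 11.81523323059082) [[ 0.5094  0.1899]
 [ 0.5683 -0.0916]
 [ 0.7631 -0.0509]
 [ 0.7042  0.2307]]
807 ((0.618568480014801, 0.049049995839595795), (0.12736643850803375, 0.2797924280166626), 6.94519567489624) [[ 0.5384  0.1802]
 [ 0.5723 -0.0975]
 [ 0.6987 -0.0821]
 [ 0.6649  0.1956]]
```

View pics/topcrop.png

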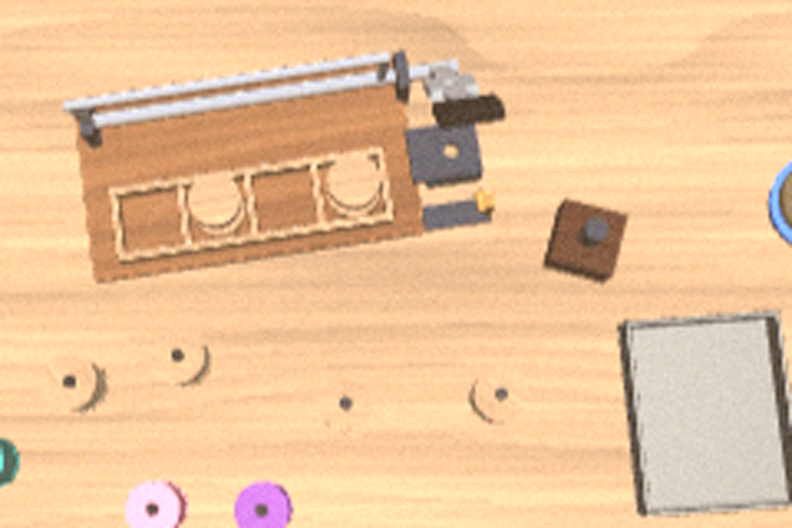

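The crop confirms cores in bays 0 and 2, with bays 1 and 3 empty. The lock hole is at crop (451,151) and the pin head at (595,230). Next I'll turn the tool so that its x axis lies along rack y and its y axis along rack x, then look from the wrist camera.

servo_tool(moves=[{"dp":[0,0,0],"delta_rot":[0,0,-1],"fingers":1},{"dp":[0,0,0],"delta_rot":[0,0,-1],"fingers":1},{"dp":[0,0,0],"delta_rot":[0,0,-1],"fingers":1},{"dp":[0,0,0],"delta_rot":[0,0,-1],"fingers":1},{"dp":[0,0,0],"delta_rot":[0,0,-1],"fingers":1}], force=40)

```text
clock: 0.6
position: [0.1493, -0.555, 0.3034]
ee_rot: [-0.001, 0.927, 0.374, 0.0]
contact_force: [0.1, -0.6, 0.5]
width: 0.0853
gripper_force: 0.0
```

servo_tool(moves=[{"dp":[0,0,0],"delta_rot":[0,0,-1],"fingers":1},{"dp":[0,0,0],"delta_rot":[0,0,-1],"fingers":1},{"dp":[0,0,0],"delta_rot":[0,0,-1],"fingers":1},{"dp":[0,0,0],"delta_rot":[0,0,-1],"fingers":1},{"dp":[0,0,0],"delta_rot":[0,0,-1],"fingers":1}])

```text
clock: 1.1
position: [0.1493, -0.555, 0.3034]
ee_rot: [-0.0, 0.806, 0.592, 0.0]
contact_force: [-0.5, 0.2, 0.1]
width: 0.0857
gripper_force: 0.0
```

servo_tool(moves=[{"dp":[0,0,0],"delta_rot":[0,0,-1],"fingers":1},{"dp":[0,0,0],"delta_rot":[0,0,-1],"fingers":1},{"dp":[0,0,0],"delta_rot":[0,0,-1],"fingers":1},{"dp":[0,0,0],"delta_rot":[0,0,-1],"fingers":1},{"dp":[0,0,0],"delta_rot":[0,0,-0.3],"fingers":1}])

```text
clock: 1.6
position: [0.1493, -0.5551, 0.3035]
ee_rot: [-0.0, 0.662, 0.749, 0.0]
contact_force: [1.1, 0.4, -0.0]
width: 0.0855
gripper_force: 0.0
```

```bash
cat >> h.py <<'E'
np.set_printoptions(precision=4,suppress=True)
def T():
    s=readout.get_state();w,x,y,z=s['ee_rot'];return R.from_quat([x,y,z,w]).as_matrix(),s['position'],s
def to(x,y,zp=None):
    "units (0.2 m) for moving grasp point to world x,y (grasp height zp)"
    M,p,s=T();t=np.array([x,y,p[2] if zp is None else zp+manip.pinch_z])
    return (M.T@(t-p))/.2
def wpix(uv,z,Mp=None,cal=None):
    c=cal or imaging.calibration('wrist');K=c['intrinsics'];H=c['hand_eye'];M,p=Mp or T()[:2]
    uv=np.atleast_2d(np.asarray(uv,float));a=(uv-[K[0,2],K[1,2]])/[K[0,0],K[1,1]];r=np.linalg.norm(a,axis=1,keepdims=True)+1e-9
    d=np.c_[a/r*np.sin(r),np.cos(r)]@H[:3,:3].T@M.T;o=M@H[:3,3]+p
    return o+d*((z-o[2])/d[:,2:])
E
python3 - <<'E'
from h import *
M,p,s=T();print(M,p,s['clock'],s['qpos'],s['contact_force']);c=imaging.calibration('wrist');print(c['hand_eye'],c['intrinsics'])
print(to(.52,.03))
E
```

```text
[[-0.123   0.9924 -0.0001]
 [ 0.9924  0.123   0.0009]
 [ 0.0009 -0.     -1.    ]] [ 0.1493 -0.5551  0.3035] 1.6 [-1.429   0.2763  1.5055  0.      1.3607 -1.5524] [ 1.0709  0.3685 -0.0397]
[[ 0.0002 -0.9629 -0.2697  0.067 ]
 [ 1.      0.      0.0008  0.0007]
 [-0.0007 -0.2697  0.9629 -0.0718]
 [ 0.      0.      0.      1.    ]] [[309.7069   0.     318.0669]
 [  0.     309.7069 194.2261]
 [  0.       0.       1.    ]]
[2.6752 2.1993 0.0024]
```

servo_tool(moves=[{"dp":[0.178,0.147,0],"delta_rot":[0,0,0],"fingers":1},{"dp":[0.178,0.147,0],"delta_rot":[0,0,0],"fingers":1},{"dp":[0.178,0.147,0],"delta_rot":[0,0,0],"fingers":1},{"dp":[0.178,0.147,0],"delta_rot":[0,0,0],"fingers":1},{"dp":[0.178,0.147,0],"delta_rot":[0,0,0],"fingers":1}])

```text
clock: 2.1
position: [0.2742, -0.359, 0.3037]
ee_rot: [0.0, 0.663, 0.748, 0.0]
contact_force: [1.5, -0.2, 0.4]
width: 0.0853
gripper_force: 0.0
```

servo_tool(moves=[{"dp":[0.178,0.147,0],"delta_rot":[0,0,0],"fingers":1},{"dp":[0.178,0.147,0],"delta_rot":[0,0,0],"fingers":1},{"dp":[0.178,0.147,0],"delta_rot":[0,0,0],"fingers":1},{"dp":[0.178,0.147,0],"delta_rot":[0,0,0],"fingers":1},{"dp":[0.178,0.147,0],"delta_rot":[0,0,0],"fingers":1}])

```text
clock: 2.6
position: [0.3984, -0.1644, 0.304]
ee_rot: [0.0, 0.663, 0.748, -0.0]
contact_force: [0.8, -0.8, 0.1]
width: 0.0854
gripper_force: 0.0
```

servo_tool(moves=[{"dp":[0.178,0.147,0],"delta_rot":[0,0,0],"fingers":1},{"dp":[0.178,0.147,0],"delta_rot":[0,0,0],"fingers":1},{"dp":[0.178,0.147,0],"delta_rot":[0,0,0],"fingers":1},{"dp":[0.178,0.147,0],"delta_rot":[0,0,0],"fingers":1},{"dp":[0.178,0.147,0],"delta_rot":[0,0,0],"fingers":1}])

```text
clock: 3.1
position: [0.5227, 0.0303, 0.3038]
ee_rot: [0.0, 0.663, 0.749, -0.0]
contact_force: [0.4, -0.9, 1.3]
width: 0.0851
gripper_force: 0.0
```

Run:
```python
from h import *
M,p,s=T();im,d=imaging.get_image('wrist');np.savez('w1.npz',im=im,d=d,M=M,p=p);save('w1',cv2.convertScaleAbs(im,alpha=1.6));print(p,s['qpos'])
```

```text
[0.5227 0.0303 0.3038] [-0.0748  0.1985  1.6115 -0.0004  1.3316 -0.1959]
```

View pics/w1.png

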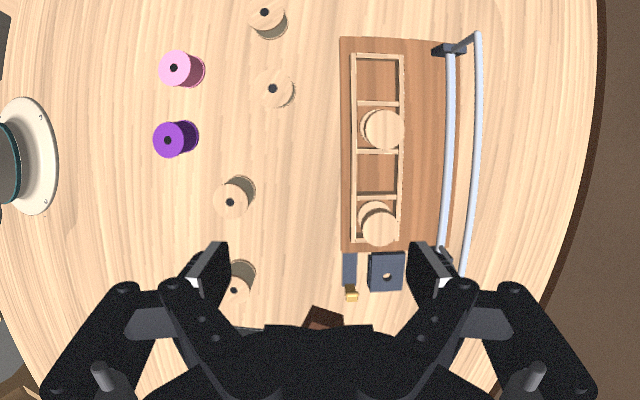

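The wrist view shows the bay frame, with top corners (351,53) and (404,54) and bottom corners (350,242) and (402,243). The cores' tops are at (382,129) and (379,223), the spools at (267,12), (273,89), (232,199) and (235,290), and the ear hole at (387,277).

Run:
```python
from h import *
z=np.load('w1.npz');Mp=(z['M'],z['p'])
c=wpix([[351,53],[404,54],[402,243],[350,242]],.032,Mp);print(c)
M=z['M'];e=lambda a,b:np.linalg.norm(a-b)
print('len',e(c[0],c[3]),e(c[1],c[2]),'wid',e(c[0],c[1]),e(c[2],c[3]),'centre',c.mean(0))
for a,b in((3,0),(2,1)):
    v=c[b]-c[a];print('yaw',np.degrees(np.arctan2(-v[0],v[1])))
print('cores',wpix([[382,129],[379,223]],.060,Mp))
print('hole',wpix([[387,277]],.028,Mp))
print('spool holes',wpix([[273,89],[230,202],[234,290]],.048,Mp))
# top camera bay corners
K=imaging.calibration('top');A=K['intrinsics'];
def tp(uv,zz):
    d=np.c_[(np.asarray(uv)-[A[0,2],A[1,2]])/A[0,0],np.ones(len(uv))]@K['R'];o=-K['R'].T@K['t'];return o+d*((zz-o[2])/d[:,2:])
f=lambda q:np.array(q)/3.3+[225,130]-.35
c=tp(f([[110,190],[385,148],[394,218],[120,260]]),.032);print('top walls',c,c.mean(0),e(c[0],c[1]),e(c[1],c[2]))
print('top hole',tp(f([[451,151]]),.028),'pin',tp(f([[595,230]]),.074),'spools',tp(f([[69,382],[178,356],[346,403],[501,394]]),.048))
```

```text
[[ 0.5435  0.1649  0.032 ]
 [ 0.6028  0.1745  0.032 ]
 [ 0.6389 -0.0488  0.032 ]
 [ 0.5732 -0.054   0.032 ]]
len 0.22090245921138177 0.2261919558074558 wid 0.060069992633957264 0.06594400390764611 centre [0.5896 0.0591 0.032 ]
yaw 7.716297933800242
yaw 9.18387534915
cores [[ 0.583   0.0862  0.06  ]
 [ 0.5971 -0.0155  0.06  ]]
hole [[ 0.6313 -0.1013  0.028 ]]
spool holes [[ 0.466   0.1136  0.048 ]
 [ 0.4284 -0.0155  0.048 ]
 [ 0.4351 -0.1339  0.048 ]]
top walls [[ 0.599   0.1726  0.032 ]
 [ 0.6306 -0.0477  0.032 ]
 [ 0.5736 -0.054   0.032 ]
 [ 0.5421  0.1635  0.032 ]] [0.5863 0.0586 0.032 ] 0.2225900691421281 0.057386161756317895
top hole [[ 0.6285 -0.1005  0.028 ]] pin [[ 0.5544 -0.2036  0.074 ]] spools [[ 0.4446  0.1982  0.048 ]
 [ 0.464   0.1142  0.048 ]
 [ 0.4272 -0.0148  0.048 ]
 [ 0.4333 -0.1326  0.048 ]]
```

servo_tool(moves=[{"dp":[0,0,0],"delta_rot":[0,0,-0.2],"fingers":1},{"dp":[-0.155,0.166,0],"delta_rot":[0,0,0],"fingers":1},{"dp":[-0.155,0.166,0],"delta_rot":[0,0,0],"fingers":1},{"dp":[0,0,0.2],"delta_rot":[0,0,0],"fingers":1},{"dp":[0,0,0.2],"delta_rot":[0,0,0],"fingers":1}])

```text
clock: 3.65
position: [0.5977, -0.0261, 0.2238]
ee_rot: [0.002, 0.656, 0.755, 0.0]
contact_force: [0.4, 0.0, -0.7]
width: 0.0855
gripper_force: 0.0
```

```bash
cat >> h.py <<'E'
C0=np.array([.587,.0588]);ey=np.array([-.1426,.9898]);ex=np.array([.9898,.1426])
def rc(p): d=np.atleast_2d(p)[:,:2]-C0;return np.c_[d@ex,d@ey]
E
python3 - <<'E'
from h import *
M,p,s=T();im,d=imaging.get_image('wrist');np.savez('w2.npz',im=im,d=d,M=M,p=p);save('w2',cv2.convertScaleAbs(im,alpha=1.6));print(M,p,rc(p))
E
```

```text
[[-0.1386  0.9903  0.003 ]
 [ 0.9903  0.1386 -0.0013]
 [-0.0017  0.0028 -1.    ]] [ 0.5977 -0.0261  0.2238] [[-0.0016 -0.0856]]
```

View pics/w2.png

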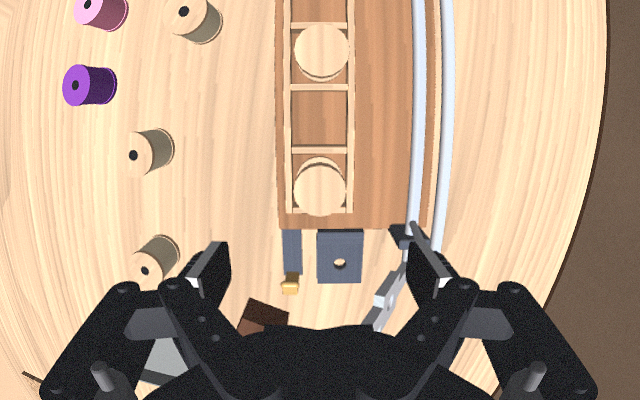

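```bash
cat >> h.py <<'E'
def wcloud(z):
    v,u=np.mgrid[:400,:640];c=imaging.calibration('wrist');K=c['intrinsics'];H=c['hand_eye']
    a=np.stack([(u-K[0,2])/K[0,0],(v-K[1,2])/K[1,1]],-1);r=np.linalg.norm(a,axis=-1,keepdims=True)+1e-9
    X=np.concatenate([a/r*np.tan(r),np.ones_like(r)],-1)*z['d'][...,None]
    return (X@H[:3,:3].T+H[:3,3])@z['M'].T+z['p']
E
python3 - <<'E'
from h import *
z=np.load('w2.npz');P=wcloud(z)
for v,u in[(120,418),(120,448),(200,440),(200,415),(232,402),(310,380),(300,385),(340,370),(186,320),(185,300),(186,341),(262,339),(262,350),(50,320),(250,322)]:
    print((u,v),P[v,u],rc(P[v,u]))
m=(P[...,2]>.08)&(P[...,2]<.145);m[220:]=0;q=rc(P[m]);print('bar',len(q),np.percentile(q[:,0],[1,50,99]),np.percentile(P[m][:,2],[1,50,99]))
m=(abs(P[...,2]-.06)<.006);m[215:]=0;m[:,:285]=0;m[:,355:]=0
for lo,hi in((0,90),(140,215)):
    k=m.copy();k[:lo]=0;k[hi:]=0;q=rc(P[k]);print('core',len(q),(q.min(0)+q.max(0))/2,np.ptp(q,axis=0),np.median(P[k][:,2]))
# top camera view of pad
t=np.load('top0.npz');Q=cloud('top',t['d']);v,u=np.mgrid[:400,:640]
m=(Q[...,2]>.1)&(abs(u-365)<30)&(abs(v-160)<20);q=rc(Q[m]);print('lever',np.c_[q,Q[m][:,2]][::12])
E
```

```text
(418, 120) [0.6733 0.0455 0.0434] [[ 0.0835 -0.0255]]
(448, 120) [0.6609 0.0472 0.1329] [[ 0.0715 -0.0221]]
(440, 200) [0.6661 0.0014 0.1332] [[ 0.0701 -0.0681]]
(415, 200) [ 0.6844 -0.0231  0.0445] [[ 0.0847 -0.0949]]
(402, 232) [ 0.6826 -0.0576  0.0354] [[ 0.078  -0.1288]]
(380, 310) [ 0.6532 -0.0903  0.115 ] [[ 0.0443 -0.157 ]]
(385, 300) [ 0.6566 -0.0844  0.11  ] [[ 0.0484 -0.1517]]
(370, 340) [ 0.6105 -0.0142  0.2342] [[ 0.0128 -0.0756]]
(320, 186) [ 0.5994 -0.0182  0.061 ] [[ 0.0013 -0.0779]]
(300, 185) [ 0.5838 -0.0192  0.0622] [[-0.0143 -0.0768]]
(341, 186) [ 0.6155 -0.0155  0.0626] [[ 0.0176 -0.0776]]
(339, 262) [ 0.634  -0.1132  0.0015] [[ 0.022  -0.1769]]
(350, 262) [ 0.6405 -0.0975  0.0291] [[ 0.0306 -0.1623]]
(320, 50) [0.5848 0.0854 0.0619] [[0.0016 0.0266]]
(322, 250) [ 0.6115 -0.0879  0.0293] [[ 0.0033 -0.1487]]
bar 2948 [0.0685 0.0712 0.076 ] [0.1275 0.1317 0.1337]
core 2287 [0.0027 0.0272] [0.0409 0.0411] 0.06183636010366769
core 2157 [ 0.0009 -0.081 ] [0.0417 0.0408] 0.061789428558601894
lever [[ 0.0747 -0.111   0.1292]
 [-0.2215 -0.048   1.0432]
 [ 0.0674 -0.1124  0.1276]
 [ 0.0482 -0.1793  0.106 ]
 [ 0.044  -0.1729  0.1146]
 [ 0.042  -0.165   0.1167]
 [ 0.0392 -0.1568  0.1222]
 [ 0.0413 -0.1481  0.1112]
 [ 0.0283 -0.1727  0.1417]
 [ 0.038  -0.155   0.1101]
 [ 0.0173 -0.1753  0.1688]
 [ 0.0172 -0.159   0.1701]
 [ 0.0096 -0.184   0.1822]
 [ 0.0113 -0.1641  0.1792]
 [ 0.0172 -0.1409  0.1633]
 [ 0.0072 -0.1652  0.1846]
 [ 0.0094 -0.1431  0.1812]
 [ 0.0052 -0.1698  0.1809]
 [ 0.0051 -0.1466  0.1859]
 [ 0.0012 -0.1732  0.1849]
 [ 0.0027 -0.1533  0.1823]
 [-0.0013 -0.1799  0.1815]
 [-0.0004 -0.1596  0.1816]
 [-0.0018 -0.1525  0.1823]]
```

servo_tool(moves=[{"dp":[0.023,0.012,0],"delta_rot":[0,0,0],"fingers":0.7},{"dp":[0,0,0.19],"delta_rot":[0,0,0],"fingers":0.7},{"dp":[0,0,0.19],"delta_rot":[0,0,0],"fingers":0.7},{"dp":[0,0,0.19],"delta_rot":[0,0,0],"fingers":0.7},{"dp":[0,0,0],"delta_rot":[0,0,0],"fingers":0.7}])

```text
clock: 4.2
position: [0.5962, -0.0186, 0.1078]
ee_rot: [-0.003, 0.655, 0.755, -0.002]
contact_force: [-0.6, -0.6, 0.3]
width: 0.0598
gripper_force: 0.0
```

Run:
```python
from h import *
z=np.load('w2.npz');Mp=(z['M'],z['p']);im=z['im'].astype(int).sum(2)
print('row120',im[118:123].mean(0)[278:362].round().astype(int).tolist())
print('col320',im[:,316:325].mean(1)[75:165].round().astype(int).tolist())
M,p,s=T();print(M,p,rc(p),s['width'],s['contact_force'])
```

```text
row120 [298, 300, 297, 289, 263, 230, 414, 413, 409, 400, 402, 389, 280, 187, 238, 266, 268, 259, 261, 258, 266, 278, 290, 286, 290, 287, 294, 296, 293, 291, 284, 283, 280, 277, 285, 279, 283, 281, 286, 279, 277, 278, 276, 270, 278, 280, 288, 293, 305, 312, 315, 312, 316, 315, 319, 314, 308, 307, 307, 305, 300, 308, 302, 300, 300, 303, 301, 264, 169, 210, 358, 423, 404, 406, 399, 403, 320, 283, 305, 300, 298, 294, 290, 290]
col320 [396, 271, 214, 345, 415, 413, 340, 234, 311, 413, 392, 385, 392, 395, 416, 255, 242, 277, 284, 282, 285, 278, 284, 284, 283, 284, 281, 284, 280, 283, 285, 283, 282, 285, 283, 282, 281, 282, 283, 283, 282, 285, 282, 278, 280, 279, 281, 277, 279, 277, 278, 277, 280, 278, 279, 279, 279, 277, 276, 279, 275, 281, 278, 277, 279, 279, 277, 277, 272, 199, 171, 238, 359, 409, 391, 386, 395, 400, 337, 272, 267, 214, 357, 430, 442, 442, 426, 304, 202, 165]
[[-0.1412  0.99   -0.0067]
 [ 0.99    0.1412  0.0008]
 [ 0.0017 -0.0065 -1.    ]] [ 0.5962 -0.0186  0.1078] [[-0.0019 -0.0779]] 0.05984062993765503 [-0.5609 -0.6453  0.2874]
```

servo_tool(moves=[{"dp":[0,0,0],"delta_rot":[0,0,0],"fingers":0.3},{"dp":[0,0,0],"delta_rot":[0,0,0],"fingers":0.3},{"dp":[0,0,0],"delta_rot":[0,0,0],"fingers":0.3},{"dp":[0,0,0],"delta_rot":[0,0,0],"fingers":0.3},{"dp":[0,0,-0.1],"delta_rot":[0,0,0],"fingers":0.3}], force=30)

```text
clock: 4.7
position: [0.5975, -0.0186, 0.1296]
ee_rot: [-0.001, 0.655, 0.755, -0.001]
contact_force: [-0.5, -1.0, 0.6]
width: 0.0407
gripper_force: 30.6
```

Run:
```python
from h import *
z=np.load('w2.npz');Mp=(z['M'],z['p'])
print(rc(wpix([[286.8,120],[350.8,120],[320,86.9],[320,150]],.032,Mp)))
M,p,s=T();print(M,p,rc(p),s['width'],s['contact_force'],s['gripper_force'])
```

```text
[[-0.0264 -0.0275]
 [ 0.0278 -0.0276]
 [ 0.0018  0.0004]
 [ 0.0016 -0.0535]]
[[-0.1415  0.9899 -0.0025]
 [ 0.9899  0.1415  0.0003]
 [ 0.0006 -0.0024 -1.    ]] [ 0.5975 -0.0186  0.1296] [[-0.0007 -0.0781]] 0.04072755550734476 [-0.5386 -0.9603  0.557 ] 30.581215023994446
```

servo_tool(moves=[{"dp":[0,0,-0.18],"delta_rot":[0,0,0],"fingers":0.3},{"dp":[0,0,-0.18],"delta_rot":[0,0,0],"fingers":0.3},{"dp":[0,-0.22,0],"delta_rot":[0,0,0],"fingers":0.3},{"dp":[0,-0.22,0],"delta_rot":[0,0,0],"fingers":0.3},{"dp":[0,-0.22,0],"delta_rot":[0,0,0],"fingers":0.3}])

```text
clock: 5.2
position: [0.4665, -0.0375, 0.203]
ee_rot: [0.001, 0.655, 0.756, 0.0]
contact_force: [-0.4, 0.2, 0.0]
width: 0.0406
gripper_force: 30.6
```

servo_tool(moves=[{"dp":[-0.15,-0.2,0],"delta_rot":[0,0,0],"fingers":0.3},{"dp":[-0.16,-0.2,0],"delta_rot":[0,0,0],"fingers":0.3},{"dp":[-0.22,0,0],"delta_rot":[0,0,0],"fingers":0.3},{"dp":[-0.22,0,0],"delta_rot":[0,0,0],"fingers":0.3},{"dp":[-0.22,0,0],"delta_rot":[0,0,0],"fingers":0.3}])

```text
clock: 5.7
position: [0.4167, -0.2416, 0.2034]
ee_rot: [0.002, 0.655, 0.755, 0.0]
contact_force: [0.1, 0.7, -0.6]
width: 0.0404
gripper_force: 30.7
```

```bash
cat >> h.py <<'E'
def st():
    M,p,s=T();print(s['clock'],'rack',rc(p)[0],'z',p[2],'tilt',M[:2,2],'yaw',np.degrees(np.arctan2(M[1,1],M[0,1])),'w',s['width'],s['contact_force'],s['gripper_force'])
E
python3 - <<'E'
from h import *
st();M,p,s=T();im,d=imaging.get_image('wrist');np.savez('w3.npz',im=im,d=d,M=M,p=p);save('w3',cv2.convertScaleAbs(im,alpha=1.6))
E
```

```text
5.7 rack [-0.2114 -0.2731] z 0.2033913987651269 tilt [ 0.0026 -0.0017] yaw 8.104970011988659 w 0.04037000601325141 [ 0.1368  0.7432 -0.5644] 30.654532313346863
```

View pics/w3.png

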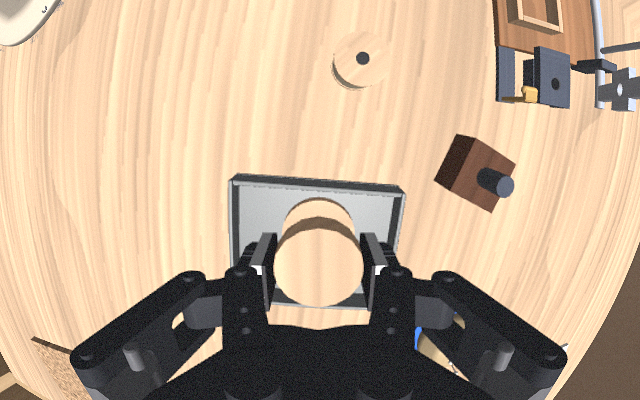

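The wrist view shows the core held level between the pads at (318,268). The tray's rear rim corners are at (234,177) and (403,188), and the pin head is at (503,186).

Run:
```python
from h import *
z=np.load('w3.npz');Mp=(z['M'],z['p']);print(rc(wpix([[234,177],[403,188]],.03,Mp)),rc(wpix([[363,58]],.048,Mp)),rc(wpix([[504,187]],.074,Mp)));st()
```

```text
[[-0.2799 -0.2602]
 [-0.1389 -0.2699]] [[-0.1775 -0.1676]] [[-0.068  -0.2573]]
5.75 rack [-0.2099 -0.2809] z 0.20376083018238247 tilt [ 0.0062 -0.0108] yaw 8.02510020216549 w 0.04077335196299704 [ 2.5187 -7.4643  0.4085] 30.64776062965393
```

servo_tool(moves=[{"dp":[-0.07,0,0.16],"delta_rot":[0,0,0],"fingers":0.3},{"dp":[0,0,0.16],"delta_rot":[0,0,0],"fingers":0.3},{"dp":[0,0,0.16],"delta_rot":[0,0,0],"fingers":0.3},{"dp":[0,0,0.01],"delta_rot":[0,0,0],"fingers":0.3},{"dp":[0,0,0],"delta_rot":[0,0,0],"fingers":0.3}])

```text
clock: 6.25
position: [0.4187, -0.2535, 0.1043]
ee_rot: [-0.0, 0.655, 0.755, 0.0]
contact_force: [-0.1, 0.5, 0.5]
width: 0.0257
gripper_force: 3.3
```

```bash
python3 -c "
from h import *
st()"
```

```text
6.25 rack [-0.2111 -0.2851] z 0.10431796856209644 tilt [-0.0004  0.0006] yaw 8.118680690166846 w 0.02566541832400665 [-0.1301  0.5324  0.5456] 3.281060289591551
```

servo_tool(moves=[{"dp":[0,0,0],"delta_rot":[0,0,0],"fingers":0.7},{"dp":[0,0,0],"delta_rot":[0,0,0],"fingers":0.7},{"dp":[0,0,-0.25],"delta_rot":[0,0,0],"fingers":0.7},{"dp":[0,0,-0.25],"delta_rot":[0,0,0],"fingers":0.7},{"dp":[0,0,0],"delta_rot":[0,0,0],"fingers":1}])

```text
clock: 6.75
position: [0.4221, -0.2559, 0.211]
ee_rot: [0.008, 0.655, 0.756, 0.0]
contact_force: [0.9, -0.3, 0.2]
width: 0.0722
gripper_force: 0.0
```

Run:
```python
from h import *
st();M,p,s=T();im,d=imaging.get_image('wrist');np.savez('w4.npz',im=im,d=d,M=M,p=p);save('w4',cv2.convertScaleAbs(im,alpha=1.6))
```

```text
6.75 rack [-0.2081 -0.288 ] z 0.2110240519558782 tilt [ 0.0119 -0.0096] yaw 8.164476500991546 w 0.07215692501500799 [ 0.9408 -0.3309  0.2152] 0.0
```

View pics/w4.png

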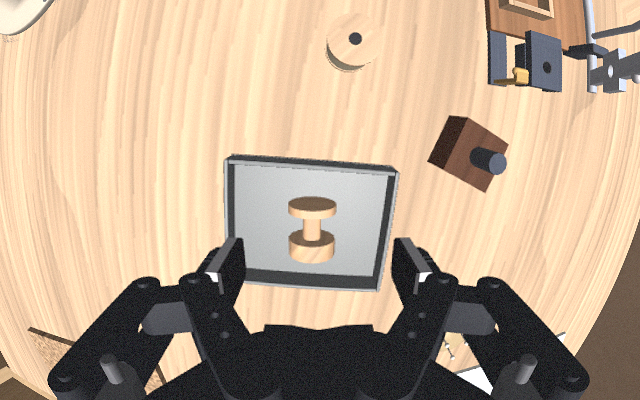

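The dropped core now lies on its side inside the tray, at (312,230). I'll nudge it to the tray's -x side so there is room for the second one.

Run:
```python
from h import *
z=np.load('w4.npz');P=wcloud(z);p=P[195:265,280:345].reshape(-1,3);k=p[(p[:,2]>.015)&(p[:,2]<.06)];q=rc(k);print(q.min(0),q.max(0),k[:,2].max())
Mp=(z['M'],z['p']);print(rc(wpix([[230,160],[396,173],[378,290]],.03,Mp)));st()
```

```text
[-0.2328 -0.3509] [-0.1898 -0.3014] 0.049295872466085355
[[-0.2797 -0.2635]
 [-0.1389 -0.2753]
 [-0.1465 -0.3922]]
6.8 rack [-0.2094 -0.2867] z 0.20818374418882152 tilt [ 0.0076 -0.0061] yaw 8.161538625488086 w 0.07926665133426669 [-0.2288  0.3494  0.5117] 0.0
```

servo_tool(moves=[{"dp":[-0.1,0.108,0],"delta_rot":[0,0,0],"fingers":0},{"dp":[-0.1,0.108,0],"delta_rot":[0,0,0],"fingers":0},{"dp":[0,0,0],"delta_rot":[0,0,0],"fingers":0},{"dp":[0,0,0],"delta_rot":[0,0,0],"fingers":0},{"dp":[0,0,0],"delta_rot":[0,0,0],"fingers":0}])

```text
clock: 7.3
position: [0.466, -0.2861, 0.203]
ee_rot: [-0.002, 0.655, 0.756, -0.0]
contact_force: [-0.2, 0.0, -0.7]
width: 0.009
gripper_force: 0.0
```

servo_tool(moves=[{"dp":[0,0,0.2],"delta_rot":[0,0,0],"fingers":0},{"dp":[0,0,0.2],"delta_rot":[0,0,0],"fingers":0},{"dp":[0,0,0.18],"delta_rot":[0,0,0],"fingers":0},{"dp":[0,0,0],"delta_rot":[0,0,0],"fingers":0},{"dp":[0,0,0],"delta_rot":[0,0,0],"fingers":0}])

```text
clock: 7.8
position: [0.4666, -0.2867, 0.088]
ee_rot: [-0.001, 0.655, 0.755, -0.0]
contact_force: [0.8, -0.3, 0.8]
width: -0.0003
gripper_force: 0.0
```

```bash
python3 -c "
from h import *
st()"
```

```text
7.8 rack [-0.1684 -0.3248] z 0.08803321127420236 tilt [-0.0012  0.001 ] yaw 8.137647041334873 w -0.0002539024427681109 [ 0.8074 -0.3332  0.8177] 0.0
```

servo_tool(moves=[{"dp":[0,-0.05,0],"delta_rot":[0,0,0],"fingers":0},{"dp":[0,-0.05,0],"delta_rot":[0,0,0],"fingers":0},{"dp":[0,-0.05,0],"delta_rot":[0,0,0],"fingers":0},{"dp":[0,-0.05,0],"delta_rot":[0,0,0],"fingers":0},{"dp":[0,-0.05,0],"delta_rot":[0,0,0],"fingers":0}])

```text
clock: 8.3
position: [0.4167, -0.2945, 0.0885]
ee_rot: [0.0, 0.655, 0.755, -0.0]
contact_force: [0.7, 0.1, -0.4]
width: 0.0001
gripper_force: 0.2
```

servo_tool(moves=[{"dp":[0,0,0],"delta_rot":[0,0,0],"fingers":0},{"dp":[0,0,-0.2],"delta_rot":[0,0,0],"fingers":0},{"dp":[0,0,-0.2],"delta_rot":[0,0,0],"fingers":0},{"dp":[0,0,-0.2],"delta_rot":[0,0,0],"fingers":0},{"dp":[0,0,-0.2],"delta_rot":[0,0,0],"fingers":0}])

```text
clock: 8.8
position: [0.4176, -0.2941, 0.2495]
ee_rot: [0.0, 0.655, 0.755, 0.0]
contact_force: [0.6, -0.6, -0.5]
width: -0.0001
gripper_force: 0.0
```

servo_tool(moves=[{"dp":[0.196,0.124,0],"delta_rot":[0,0,0],"fingers":0.7},{"dp":[0.196,0.124,0],"delta_rot":[0,0,0],"fingers":0.7},{"dp":[0.196,0.124,0],"delta_rot":[0,0,0],"fingers":0.7},{"dp":[0.196,0.124,0],"delta_rot":[0,0,0],"fingers":0.7},{"dp":[0.196,0.124,0],"delta_rot":[0,0,0],"fingers":0.7}])

```text
clock: 9.3
position: [0.5133, -0.081, 0.2481]
ee_rot: [0.0, 0.655, 0.755, 0.0]
contact_force: [0.6, -0.8, 0.5]
width: 0.0596
gripper_force: 0.0
```

servo_tool(moves=[{"dp":[0.196,0.124,0],"delta_rot":[0,0,0],"fingers":0.7},{"dp":[0.196,0.124,0],"delta_rot":[0,0,0],"fingers":0.7},{"dp":[0.196,0.124,0],"delta_rot":[0,0,0],"fingers":0.7},{"dp":[0.196,0.124,0],"delta_rot":[0,0,0],"fingers":0.7},{"dp":[0,0,0],"delta_rot":[0,0,0],"fingers":0.7}])

```text
clock: 9.8
position: [0.5908, 0.0917, 0.2475]
ee_rot: [-0.0, 0.653, 0.757, 0.002]
contact_force: [-0.5, 0.4, 0.2]
width: 0.0598
gripper_force: 0.0
```

servo_tool(moves=[{"dp":[0,0,0],"delta_rot":[0,0,0],"fingers":0.7},{"dp":[0,0,0],"delta_rot":[0,0,0],"fingers":0.7}])

```text
clock: 10.0
position: [0.5882, 0.0858, 0.2476]
ee_rot: [-0.0, 0.655, 0.755, -0.001]
contact_force: [-1.1, -0.3, 0.2]
width: 0.0597
gripper_force: 0.0
```

```bash
cat >> h.py <<'E'
def snap(n,view=True):
    M,p,s=T();im,d=imaging.get_image('wrist');np.savez(n+'.npz',im=im,d=d,M=M,p=p)
    if view: save(n,cv2.convertScaleAbs(im,alpha=1.6))
    return dict(im=im,d=d,M=M,p=p)
def disc(z,zt,near,r=.045,tol=.005):
    "centre, in rack coords, of a flat top at height zt near a rack position"
    P=wcloud(z);q=rc(P.reshape(-1,3));m=(abs(P[...,2].ravel()-zt)<tol)&(np.hypot(*(q-near).T)<r);q=q[m]
    return m.sum(),(q.min(0)+q.max(0))/2,np.ptp(q,axis=0)
E
python3 -c "
from h import *
st();z=snap('w5',False);print(disc(z,.061,[.001,.027],.032))
t=np.load('top0.npz');im,d=imaging.get_image('top');P=cloud('top',d)
q=rc(P.reshape(-1,3));
for n in ([-.1217,.158],[-.1143,.072],[-.1688,-.05],[-.179,-.167]):
    m=(abs(P[...,2].ravel()-.049)<.006)&(np.hypot(*(q-n).T)<.06);print(m.sum(),(q[m].min(0)+q[m].max(0))/2,np.ptp(q[m],axis=0))
"
```

```text
10.0 rack [0.005  0.0266] z 0.24761004559546484 tilt [-0.001  -0.0008] yaw 8.114993398887538 w 0.05972710778941276 [-1.0636 -0.3282  0.1833] 0.0
(np.int64(1782), array([0.0026, 0.0274]), array([0.0406, 0.0422]))Traceback (most recent call last):
  File "<string>", line 7, in <module>
    m=(abs(P[...,2].ravel()-.049)<.006)&(np.hypot(*(q-n).T)<.06);print(m.sum(),(q[m].min(0)+q[m].max(0))/2,np.ptp(q[m],axis=0))
                                                                                ~~~~~~~~^^^
    return umr_minimum(a, axis, None, out, keepdims, initial, where)
ValueError: zero-size array to reduction operation minimum which has no identity
```

servo_tool(moves=[{"dp":[0,-0.012,0.2],"delta_rot":[0,0,0],"fingers":0.7},{"dp":[0,0,0.2],"delta_rot":[0,0,0],"fingers":0.7},{"dp":[0,0,0.2],"delta_rot":[0,0,0],"fingers":0.7},{"dp":[0,0,0.09],"delta_rot":[0,0,0],"fingers":0.7},{"dp":[0,0,0],"delta_rot":[0,0,0],"fingers":0.7}], force=40)

```text
clock: 10.6
position: [0.584, 0.0848, 0.1071]
ee_rot: [-0.002, 0.656, 0.755, -0.002]
contact_force: [0.0, -0.3, 1.2]
width: 0.0596
gripper_force: 0.0
```

servo_tool(moves=[{"dp":[0,0,0],"delta_rot":[0,0,0],"fingers":0.3},{"dp":[0,0,0],"delta_rot":[0,0,0],"fingers":0.3},{"dp":[0,0,0],"delta_rot":[0,0,0],"fingers":0.3},{"dp":[0,0,0],"delta_rot":[0,0,0],"fingers":0.3},{"dp":[0,0,-0.1],"delta_rot":[0,0,0],"fingers":0.3}])

```text
clock: 11.1
position: [0.5853, 0.0863, 0.1288]
ee_rot: [-0.001, 0.655, 0.755, -0.001]
contact_force: [-0.6, 0.4, -1.0]
width: 0.0407
gripper_force: 40.6
```

```bash
python3 -c "
from h import *
st()"
```

```text
11.1 rack [0.0022 0.0274] z 0.12879147418774017 tilt [-0.003   0.0001] yaw 8.12824244686371 w 0.04068803441650683 [-0.6362  0.3592 -0.9633] 40.64278542995453
```

servo_tool(moves=[{"dp":[0,0,-0.23],"delta_rot":[0,0,0],"fingers":0.3},{"dp":[0,0,-0.23],"delta_rot":[0,0,0],"fingers":0.3},{"dp":[-0.22,-0.116,0],"delta_rot":[0,0,0],"fingers":0.3},{"dp":[-0.22,-0.116,0],"delta_rot":[0,0,0],"fingers":0.3},{"dp":[-0.22,-0.116,0],"delta_rot":[0,0,0],"fingers":0.3}])

```text
clock: 11.6
position: [0.5364, -0.0552, 0.2234]
ee_rot: [0.002, 0.654, 0.756, 0.001]
contact_force: [-0.1, 0.0, -0.7]
width: 0.0408
gripper_force: 40.7
```

servo_tool(moves=[{"dp":[-0.22,-0.116,0],"delta_rot":[0,0,0],"fingers":0.3},{"dp":[-0.22,-0.116,0],"delta_rot":[0,0,0],"fingers":0.3},{"dp":[-0.22,-0.116,0],"delta_rot":[0,0,0],"fingers":0.3},{"dp":[-0.22,-0.116,0],"delta_rot":[0,0,0],"fingers":0.3},{"dp":[-0.22,-0.116,0],"delta_rot":[0,0,0],"fingers":0.3}])

```text
clock: 12.1
position: [0.4522, -0.2905, 0.223]
ee_rot: [0.002, 0.655, 0.756, 0.0]
contact_force: [0.8, -0.8, 0.2]
width: 0.0406
gripper_force: 40.7
```

servo_tool(moves=[{"dp":[0,0,0],"delta_rot":[0,0,0],"fingers":0.3},{"dp":[0,0,0],"delta_rot":[0,0,0],"fingers":0.3},{"dp":[0,0,0],"delta_rot":[0,0,0],"fingers":0.3}])

```text
clock: 12.4
position: [0.4528, -0.2877, 0.2222]
ee_rot: [0.0, 0.655, 0.756, 0.0]
contact_force: [0.4, 0.6, -0.4]
width: 0.041
gripper_force: 40.7
```

```bash
python3 -c "
from h import *
st();z=snap('w6');"
```

```text
12.4 rack [-0.1822 -0.3239] z 0.22219984971147433 tilt [0.001  0.0002] yaw 8.154397646519278 w 0.04095084455266208 [ 0.4235  0.5817 -0.3815] 40.65498411655426
```

View pics/w6.png

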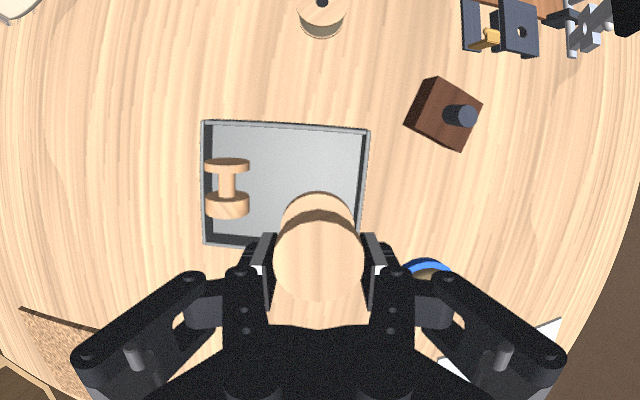

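The first core lies against the tray's -x wall and the second is held over the free half, so I'll lower it.

servo_tool(moves=[{"dp":[0,0,0.2],"delta_rot":[0,0,0],"fingers":0.3},{"dp":[0,0,0.2],"delta_rot":[0,0,0],"fingers":0.3},{"dp":[0,0,0.17],"delta_rot":[0,0,0],"fingers":0.3},{"dp":[0,0,0.02],"delta_rot":[0,0,0],"fingers":0.3},{"dp":[0,0,0],"delta_rot":[0,0,0],"fingers":0.3}])

```text
clock: 12.95
position: [0.4528, -0.2872, 0.1038]
ee_rot: [-0.001, 0.654, 0.756, 0.0]
contact_force: [-0.0, -0.2, -0.0]
width: 0.0404
gripper_force: 42.2
```

servo_tool(moves=[{"dp":[0,0,0],"delta_rot":[0,0,0],"fingers":0.65},{"dp":[0,0,0],"delta_rot":[0,0,0],"fingers":0.65},{"dp":[0,0,0],"delta_rot":[0,0,0],"fingers":0.65},{"dp":[0,0,-0.2],"delta_rot":[0,0,0],"fingers":0.65},{"dp":[0,0,-0.2],"delta_rot":[0,0,0],"fingers":0.65}])

```text
clock: 13.45
position: [0.4518, -0.2881, 0.1846]
ee_rot: [-0.001, 0.655, 0.755, -0.0]
contact_force: [0.7, -0.6, -0.0]
width: 0.0555
gripper_force: 0.0
```

servo_tool(moves=[{"dp":[0,0,-0.2],"delta_rot":[0,0,0],"fingers":1},{"dp":[0.2,0,0],"delta_rot":[0,0,0],"fingers":1},{"dp":[0.2,0,0],"delta_rot":[0,0,0],"fingers":1},{"dp":[0,0,0],"delta_rot":[0,0,0],"fingers":1},{"dp":[0,0,0],"delta_rot":[0,0,0],"fingers":1}])

```text
clock: 13.95
position: [0.4411, -0.2089, 0.2248]
ee_rot: [0.001, 0.655, 0.756, -0.0]
contact_force: [-0.2, -0.3, -0.1]
width: 0.0855
gripper_force: 0.0
```

```bash
python3 -c "
from h import *
st();z=snap('w7');
for n in([-.179,-.167],[-.169,-.05]): print(disc(z,.049,np.array(n),.06,.006))
"
```

```text
13.95 rack [-0.1826 -0.2441] z 0.2248181981622776 tilt [ 0.0015 -0.0016] yaw 8.221142459811203 w 0.08551750461608496 [-0.1578 -0.3313 -0.056 ] 0.0
(np.int64(2188), array([-0.1784, -0.1677]), array([0.0411, 0.041 ]))
(np.int64(196), array([-0.2061, -0.0889]), array([0.0217, 0.0082]))
```

View pics/w7.png

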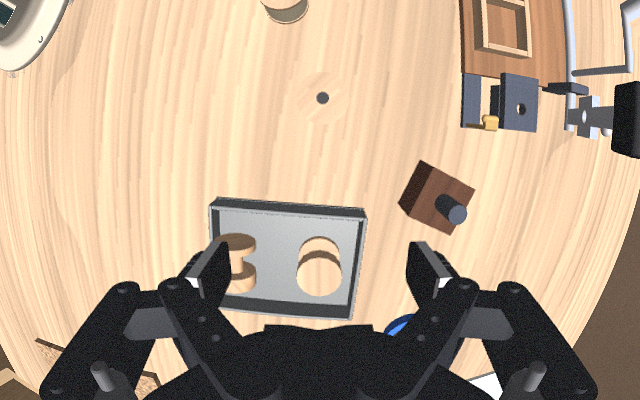

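Both cores are in the tray. Spool D is at (322,98), which puts it at (-0.178,-0.168) in rack coordinates. I'll pick it for bay 0.

servo_tool(moves=[{"dp":[0.191,0.01,0],"delta_rot":[0,0,0],"fingers":0.8},{"dp":[0.191,0.01,0],"delta_rot":[0,0,0],"fingers":0.8},{"dp":[0,0,0.2],"delta_rot":[0,0,0],"fingers":0.8},{"dp":[0,0,0.2],"delta_rot":[0,0,0],"fingers":0.8},{"dp":[0,0,0.2],"delta_rot":[0,0,0],"fingers":0.8}])

```text
clock: 14.5
position: [0.4354, -0.1342, 0.1032]
ee_rot: [0.002, 0.655, 0.755, 0.0]
contact_force: [0.2, -1.2, -0.2]
width: 0.0684
gripper_force: 0.0
```

servo_tool(moves=[{"dp":[0,0,0.035],"delta_rot":[0,0,0],"fingers":0.8},{"dp":[0,0,0],"delta_rot":[0,0,0],"fingers":0.8}])

```text
clock: 14.7
position: [0.4342, -0.1338, 0.0961]
ee_rot: [-0.001, 0.656, 0.755, -0.0]
contact_force: [0.5, 0.4, 0.3]
width: 0.0685
gripper_force: 0.0
```

```bash
python3 -c "
from h import *
st()"
```

```text
14.7 rack [-0.1787 -0.1688] z 0.0961026555863006 tilt [-0.0023  0.0009] yaw 8.078811110006932 w 0.0684677125511903 [0.4719 0.4069 0.3296] 0.0
```

servo_tool(moves=[{"dp":[0,0,0],"delta_rot":[0,0,0],"fingers":0.3},{"dp":[0,0,0],"delta_rot":[0,0,0],"fingers":0.3},{"dp":[0,0,0],"delta_rot":[0,0,0],"fingers":0.3},{"dp":[0,0,0],"delta_rot":[0,0,0],"fingers":0.3},{"dp":[0,0,-0.17],"delta_rot":[0,0,0],"fingers":0.3}], force=50)

```text
clock: 15.2
position: [0.4324, -0.1323, 0.1296]
ee_rot: [-0.003, 0.655, 0.755, -0.001]
contact_force: [-0.5, 0.7, -1.2]
width: 0.0404
gripper_force: 50.9
```

servo_tool(moves=[{"dp":[0,0,-0.175],"delta_rot":[0,0,0],"fingers":0.3},{"dp":[0,0,-0.175],"delta_rot":[0,0,0],"fingers":0.3},{"dp":[0.217,0,0],"delta_rot":[0,0,0],"fingers":0.3},{"dp":[0.217,0,0],"delta_rot":[0,0,0],"fingers":0.3},{"dp":[0,0.224,0],"delta_rot":[0,0,0],"fingers":0.3}])

```text
clock: 15.7
position: [0.4559, -0.0358, 0.1997]
ee_rot: [-0.007, 0.655, 0.756, -0.003]
contact_force: [-0.5, -1.1, -0.4]
width: 0.0404
gripper_force: 50.9
```

servo_tool(moves=[{"dp":[0,0.224,0],"delta_rot":[0,0,0],"fingers":0.3},{"dp":[0,0.224,0],"delta_rot":[0,0,0],"fingers":0.3},{"dp":[0,0.225,0],"delta_rot":[0,0,0],"fingers":0.3},{"dp":[0,0,0],"delta_rot":[0,0,0],"fingers":0.3},{"dp":[0,0,0],"delta_rot":[0,0,0],"fingers":0.3}])

```text
clock: 16.2
position: [0.5999, -0.0215, 0.2009]
ee_rot: [-0.0, 0.655, 0.756, -0.0]
contact_force: [-0.7, 0.1, -0.2]
width: 0.0403
gripper_force: 51.1
```

servo_tool(moves=[{"dp":[0,0,0],"delta_rot":[0,0,0],"fingers":0.3},{"dp":[0,0,0],"delta_rot":[0,0,0],"fingers":0.3}])

```text
clock: 16.4
position: [0.5981, -0.0219, 0.2012]
ee_rot: [-0.0, 0.655, 0.755, -0.0]
contact_force: [-0.4, 0.2, -0.9]
width: 0.0406
gripper_force: 51.1
```

```bash
python3 -c "
from h import *
st();z=snap('w8',False)
P=wcloud(z)
print(disc(z,.162,np.array([.0007,-.082]),.04,.014),'top z of held',np.median(P[250:290,300:340,2]))
for n in([-.169,-.05],[-.1143,.072],[-.1217,.158]): print(disc(z,.049,np.array(n),.055,.006))
"
```

```text
16.4 rack [-0.0005 -0.0815] z 0.2012471036823907 tilt [-0.0007 -0.0001] yaw 8.11030844967661 w 0.040611396610039666 [-0.4025  0.1977 -0.9036] 51.10825181007385
(np.int64(8938), array([ 0.0007, -0.0796]), array([0.0785, 0.0427])) top z of held 0.15222343160054527
(np.int64(877), array([-0.2065, -0.0713]), array([0.0334, 0.0406]))
(np.int64(1426), array([-0.1123,  0.0675]), array([0.0421, 0.0326]))Traceback (most recent call last):
  File "<string>", line 6, in <module>
    for n in([-.169,-.05],[-.1143,.072],[-.1217,.158]): print(disc(z,.049,np.array(n),.055,.006))
                                                              ~~~~^^^^^^^^^^^^^^^^^^^^^^^^^^^^^^
  File "h.py", line 37, in disc
    return m.sum(),(q.min(0)+q.max(0))/2,np.ptp(q,axis=0)
                    ~~~~~^^^
    return umr_minimum(a, axis, None, out, keepdims, initial, where)
ValueError: zero-size array to reduction operation minimum which has no identity
```

servo_tool(moves=[{"dp":[-0.004,0.005,0.15],"delta_rot":[0,0,0],"fingers":0.3},{"dp":[0,0,0.15],"delta_rot":[0,0,0],"fingers":0.3},{"dp":[0,0,0.1],"delta_rot":[0,0,0],"fingers":0.3},{"dp":[0,0,0.055],"delta_rot":[0,0,0],"fingers":0.3},{"dp":[0,0,0],"delta_rot":[0,0,0],"fingers":0.3}])

```text
clock: 16.95
position: [0.6002, -0.0227, 0.1107]
ee_rot: [0.0, 0.655, 0.755, -0.0]
contact_force: [0.1, 1.2, -1.6]
width: 0.0404
gripper_force: 52.8
```

```bash
python3 -c "
from h import *
st()"
```

```text
16.95 rack [ 0.0014 -0.0826] z 0.11066523957525691 tilt [ 0.0002 -0.0003] yaw 8.116755533337544 w 0.04043160949370881 [ 0.1001  1.1831 -1.6388] 52.822476625442505
```

servo_tool(moves=[{"dp":[0,0,0.008],"delta_rot":[0,0,0],"fingers":0.3},{"dp":[0,0,0],"delta_rot":[0,0,0],"fingers":0.65},{"dp":[0,0,0],"delta_rot":[0,0,0],"fingers":0.65},{"dp":[0,0,0],"delta_rot":[0,0,0],"fingers":0.65},{"dp":[0,0,-0.15],"delta_rot":[0,0,0],"fingers":0.65}])

```text
clock: 17.45
position: [0.5981, -0.0221, 0.135]
ee_rot: [-0.004, 0.655, 0.755, -0.002]
contact_force: [-0.0, -0.3, -0.1]
width: 0.0552
gripper_force: 0.0
```

servo_tool(moves=[{"dp":[0,0,-0.2],"delta_rot":[0,0,0],"fingers":0.65},{"dp":[0,0,-0.2],"delta_rot":[0,0,0],"fingers":0.65},{"dp":[0,-0.22,0],"delta_rot":[0,0,0],"fingers":0.65},{"dp":[0,-0.22,0],"delta_rot":[0,0,0],"fingers":0.65},{"dp":[0,-0.22,0],"delta_rot":[0,0,0],"fingers":0.65}])

```text
clock: 17.95
position: [0.4687, -0.0412, 0.2185]
ee_rot: [0.0, 0.655, 0.756, 0.0]
contact_force: [0.1, -0.4, -0.1]
width: 0.056
gripper_force: 0.0
```

servo_tool(moves=[{"dp":[0,-0.22,0],"delta_rot":[0,0,0],"fingers":0.8},{"dp":[0,0,0],"delta_rot":[0,0,0],"fingers":0.8},{"dp":[0,0,0],"delta_rot":[0,0,0],"fingers":0.8}])

```text
clock: 18.25
position: [0.426, -0.0474, 0.2187]
ee_rot: [0.001, 0.656, 0.755, 0.0]
contact_force: [0.4, -0.5, 0.5]
width: 0.0684
gripper_force: 0.0
```

```bash
python3 -c "
from h import *
st();z=snap('w9')
print(disc(z,.061,np.array([.0007,-.081]),.032,.005))
for n in([-.18,-.06],[-.1143,.072]): print(disc(z,.049,np.array(n),.06,.006))
"
```

```text
18.25 rack [-0.1745 -0.0822] z 0.21873221684793914 tilt [ 0.0018 -0.0004] yaw 8.082420539519028 w 0.06836188090404577 [ 0.4288 -0.5064  0.4696] 0.0
(np.int64(1387), array([ 0.0025, -0.0799]), array([0.0433, 0.0415]))
(np.int64(2080), array([-0.2119, -0.0722]), array([0.0422, 0.0419]))
(np.int64(1301), array([-0.1131,  0.0656]), array([0.0419, 0.0285]))
```

View pics/w9.png

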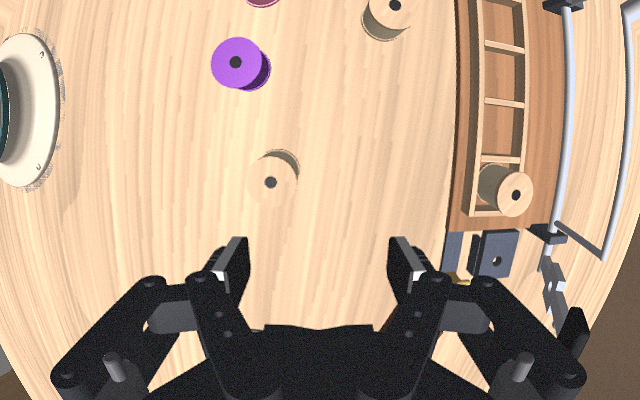

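Spool D stands upright in bay 0 at (515,195). The knock has moved spool C, whose hole is now at (270,182), to (-0.212,-0.072) in rack coordinates. I'll pick it there.

servo_tool(moves=[{"dp":[0.05,-0.187,0],"delta_rot":[0,0,0],"fingers":0.8},{"dp":[0,0,0.2],"delta_rot":[0,0,0],"fingers":0.8},{"dp":[0,0,0.2],"delta_rot":[0,0,0],"fingers":0.8},{"dp":[0,0,0.2],"delta_rot":[0,0,0],"fingers":0.8},{"dp":[0,0,0.014],"delta_rot":[0,0,0],"fingers":0.8}])

```text
clock: 18.8
position: [0.3868, -0.0421, 0.0923]
ee_rot: [-0.004, 0.655, 0.756, -0.002]
contact_force: [-0.9, 0.4, 0.3]
width: 0.0682
gripper_force: 0.0
```

servo_tool(moves=[{"dp":[0,0,0],"delta_rot":[0,0,0],"fingers":0.8},{"dp":[0,0,0],"delta_rot":[0,0,0],"fingers":0.8}])

```text
clock: 19.0
position: [0.39, -0.0432, 0.0967]
ee_rot: [0.001, 0.655, 0.756, 0.001]
contact_force: [-0.1, 0.3, 0.2]
width: 0.0682
gripper_force: 0.0
```

servo_tool(moves=[{"dp":[0,0,0],"delta_rot":[0,0,0],"fingers":0.3},{"dp":[0,0,0],"delta_rot":[0,0,0],"fingers":0.3},{"dp":[0,0,0],"delta_rot":[0,0,0],"fingers":0.3},{"dp":[0,0,0],"delta_rot":[0,0,0],"fingers":0.3}])

```text
clock: 19.4
position: [0.3889, -0.043, 0.0971]
ee_rot: [0.002, 0.655, 0.756, 0.001]
contact_force: [-0.9, 0.3, 8.6]
width: 0.0406
gripper_force: 49.6
```

```bash
python3 -c "
from h import *
st()"
```

```text
19.4 rack [-0.2106 -0.0725] z 0.09709905940492275 tilt [ 0.0033 -0.0011] yaw 8.14058517881588 w 0.04059350296052106 [-0.8621  0.306   8.625 ] 49.560556411743164
```

servo_tool(moves=[{"dp":[0,0,-0.175],"delta_rot":[0,0,0],"fingers":0.3},{"dp":[0,0,-0.175],"delta_rot":[0,0,0],"fingers":0.3},{"dp":[0,0,-0.175],"delta_rot":[0,0,0],"fingers":0.3},{"dp":[0.0455,0.2115,0],"delta_rot":[0,0,0],"fingers":0.3},{"dp":[0.0455,0.2115,0],"delta_rot":[0,0,0],"fingers":0.3}])

```text
clock: 19.9
position: [0.4703, -0.0127, 0.2035]
ee_rot: [0.003, 0.656, 0.755, 0.001]
contact_force: [-0.3, -1.1, -0.7]
width: 0.0405
gripper_force: 50.9
```

servo_tool(moves=[{"dp":[0.0455,0.2115,0],"delta_rot":[0,0,0],"fingers":0.3},{"dp":[0.0455,0.2115,0],"delta_rot":[0,0,0],"fingers":0.3},{"dp":[0.0455,0.2115,0],"delta_rot":[0,0,0],"fingers":0.3},{"dp":[0,0,0],"delta_rot":[0,0,0],"fingers":0.3},{"dp":[0,0,0],"delta_rot":[0,0,0],"fingers":0.3}])

```text
clock: 20.4
position: [0.5911, 0.0326, 0.2005]
ee_rot: [-0.0, 0.655, 0.756, -0.0]
contact_force: [-0.8, -0.5, -0.3]
width: 0.0403
gripper_force: 51.0
```

servo_tool(moves=[{"dp":[0,0,0],"delta_rot":[0,0,0],"fingers":0.3},{"dp":[0,0,0],"delta_rot":[0,0,0],"fingers":0.3}])

```text
clock: 20.6
position: [0.5896, 0.0319, 0.2009]
ee_rot: [-0.0, 0.655, 0.755, -0.0]
contact_force: [-0.0, 0.5, -1.3]
width: 0.0403
gripper_force: 51.0
```

```bash
python3 -c "
from h import *
st();z=snap('w10',False)
P=wcloud(z);print(disc(z,.153,np.array([.0007,-.027]),.022,.014),np.median(P[250:290,300:340,2]),disc(z,.049,np.array([-.113,.072]),.06,.006))
"
```

```text
20.6 rack [-0.0013 -0.027 ] z 0.20087616111494 tilt [-0.0005 -0.0002] yaw 8.103878491934742 w 0.040311816436377094 [-0.0119  0.5034 -1.2664] 51.042494773864746
(np.int64(7180), array([-0.0002, -0.0265]), array([0.0416, 0.0427])) 0.1536082793347407 (np.int64(2065), array([-0.1123,  0.0724]), array([0.0428, 0.0419]))
```

servo_tool(moves=[{"dp":[0,0.005,0.15],"delta_rot":[0,0,0],"fingers":0.3},{"dp":[0,0,0.15],"delta_rot":[0,0,0],"fingers":0.3},{"dp":[0,0,0.1],"delta_rot":[0,0,0],"fingers":0.3},{"dp":[0,0,0.06],"delta_rot":[0,0,0],"fingers":0.3},{"dp":[0,0,0],"delta_rot":[0,0,0],"fingers":0.3}])

```text
clock: 21.15
position: [0.5912, 0.032, 0.1087]
ee_rot: [-0.0, 0.655, 0.755, -0.0]
contact_force: [-0.8, -0.3, -0.9]
width: 0.0404
gripper_force: 53.5
```

servo_tool(moves=[{"dp":[0,0,0],"delta_rot":[0,0,0],"fingers":0.65},{"dp":[0,0,0],"delta_rot":[0,0,0],"fingers":0.65},{"dp":[0,0,0],"delta_rot":[0,0,0],"fingers":0.65},{"dp":[0,0,-0.15],"delta_rot":[0,0,0],"fingers":0.65},{"dp":[0,0,-0.2],"delta_rot":[0,0,0],"fingers":0.65}])

```text
clock: 21.65
position: [0.5905, 0.0324, 0.1773]
ee_rot: [-0.002, 0.655, 0.755, -0.002]
contact_force: [1.4, -0.5, -0.4]
width: 0.0553
gripper_force: 0.0
```

servo_tool(moves=[{"dp":[0,0,-0.15],"delta_rot":[0,0,0],"fingers":0.65},{"dp":[0.124,-0.142,0],"delta_rot":[0,0,0],"fingers":0.65},{"dp":[0.124,-0.142,0],"delta_rot":[0,0,0],"fingers":0.65},{"dp":[0.124,-0.142,0],"delta_rot":[0,0,0],"fingers":0.8},{"dp":[0.124,-0.142,0],"delta_rot":[0,0,0],"fingers":0.8}])

```text
clock: 22.15
position: [0.4641, 0.1151, 0.2088]
ee_rot: [0.0, 0.655, 0.755, 0.0]
contact_force: [0.5, 0.8, 0.4]
width: 0.0689
gripper_force: 0.0
```

servo_tool(moves=[{"dp":[0,0,0],"delta_rot":[0,0,0],"fingers":0.8},{"dp":[0,0,0],"delta_rot":[0,0,0],"fingers":0.8},{"dp":[0,0,0],"delta_rot":[0,0,0],"fingers":0.8}])

```text
clock: 22.45
position: [0.4666, 0.1143, 0.2089]
ee_rot: [0.001, 0.655, 0.755, 0.001]
contact_force: [1.0, -0.5, -0.5]
width: 0.0684
gripper_force: 0.0
```

```bash
python3 -c "
from h import *
st();z=snap('w11',False)
for n in(-.081,-.027): print(disc(z,.061,np.array([.0007,n]),.026,.005))
for n in([-.113,.072],[-.1217,.158]): print(disc(z,.049,np.array(n),.05,.006))
"
```

```text
22.45 rack [-0.1113  0.0721] z 0.20893327993441688 tilt [ 0.0021 -0.0002] yaw 8.129431016533696 w 0.06842173281464102 [ 1.0395 -0.4585 -0.5034] 0.0
(np.int64(313), array([ 0.0151, -0.0794]), array([0.018 , 0.0407]))Traceback (most recent call last):
  File "<string>", line 4, in <module>
    for n in(-.081,-.027): print(disc(z,.061,np.array([.0007,n]),.026,.005))
                                 ~~~~^^^^^^^^^^^^^^^^^^^^^^^^^^^^^^^^^^^^^^
  File "h.py", line 37, in disc
    return m.sum(),(q.min(0)+q.max(0))/2,np.ptp(q,axis=0)
                    ~~~~~^^^
    return umr_minimum(a, axis, None, out, keepdims, initial, where)
ValueError: zero-size array to reduction operation minimum which has no identity
```

servo_tool(moves=[{"dp":[0,0,0.2],"delta_rot":[0,0,0],"fingers":0.8},{"dp":[0,0,0.2],"delta_rot":[0,0,0],"fingers":0.8},{"dp":[0,0,0.16],"delta_rot":[0,0,0],"fingers":0.8},{"dp":[0,0,0],"delta_rot":[0,0,0],"fingers":0.8},{"dp":[0,0,0],"delta_rot":[0,0,0],"fingers":0.8}])

```text
clock: 23.0
position: [0.4663, 0.1141, 0.0964]
ee_rot: [-0.0, 0.655, 0.755, -0.0]
contact_force: [-0.3, -0.0, 0.9]
width: 0.0683
gripper_force: 0.0
```

servo_tool(moves=[{"dp":[0,0,0],"delta_rot":[0,0,0],"fingers":0.3},{"dp":[0,0,0],"delta_rot":[0,0,0],"fingers":0.3},{"dp":[0,0,0],"delta_rot":[0,0,0],"fingers":0.3},{"dp":[0,0,0],"delta_rot":[0,0,0],"fingers":0.3}])

```text
clock: 23.4
position: [0.4669, 0.1146, 0.0984]
ee_rot: [0.002, 0.655, 0.756, 0.002]
contact_force: [0.2, -0.5, 6.3]
width: 0.0403
gripper_force: 50.3
```

```bash
python3 -c "
from h import *
st()"
```

```text
23.4 rack [-0.111   0.0723] z 0.09844338173642098 tilt [0.0045 0.0001] yaw 8.14849560273797 w 0.04029160538492589 [ 0.1882 -0.4798  6.2874] 50.295599699020386
```

servo_tool(moves=[{"dp":[0,0,-0.175],"delta_rot":[0,0,0],"fingers":0.3},{"dp":[0,0,-0.175],"delta_rot":[0,0,0],"fingers":0.3},{"dp":[0,0,-0.175],"delta_rot":[0,0,0],"fingers":0.3},{"dp":[-0.0755,0.187,0],"delta_rot":[0,0,0],"fingers":0.3},{"dp":[-0.0755,0.187,0],"delta_rot":[0,0,0],"fingers":0.3}])

```text
clock: 23.9
position: [0.5447, 0.0955, 0.2047]
ee_rot: [0.002, 0.655, 0.756, 0.002]
contact_force: [-0.1, -0.3, -0.7]
width: 0.0406
gripper_force: 50.8
```

servo_tool(moves=[{"dp":[-0.0755,0.187,0],"delta_rot":[0,0,0],"fingers":0.3},{"dp":[0,0,0],"delta_rot":[0,0,0],"fingers":0.3},{"dp":[0,0,0],"delta_rot":[0,0,0],"fingers":0.3},{"dp":[0,0,0],"delta_rot":[0,0,0],"fingers":0.3}])

```text
clock: 24.3
position: [0.5817, 0.0857, 0.2015]
ee_rot: [-0.001, 0.655, 0.756, -0.0]
contact_force: [-0.4, 0.6, -1.0]
width: 0.0404
gripper_force: 50.9
```

```bash
python3 -c "
from h import *
st();z=snap('w12',False)
P=wcloud(z);print(disc(z,.153,np.array([.0007,.027]),.022,.014),np.median(P[250:290,300:340,2]),disc(z,.049,np.array([-.121,.158]),.06,.006))
"
```

```text
24.3 rack [-0.0014  0.0274] z 0.20152464347545546 tilt [-0.0014  0.0001] yaw 8.14571371338514 w 0.04041140557556464 [-0.4064  0.5782 -1.0402] 50.889809131622314
(np.int64(6907), array([-0.0004,  0.0277]), array([0.0416, 0.0425])) 0.15296913383396693 (np.int64(1917), array([-0.12  ,  0.1576]), array([0.0427, 0.0423]))
```

servo_tool(moves=[{"dp":[-0.002,0.006,0.15],"delta_rot":[0,0,0],"fingers":0.3},{"dp":[0,0,0.15],"delta_rot":[0,0,0],"fingers":0.3},{"dp":[0,0,0.1],"delta_rot":[0,0,0],"fingers":0.3},{"dp":[0,0,0.06],"delta_rot":[0,0,0],"fingers":0.3},{"dp":[0,0,0],"delta_rot":[0,0,0],"fingers":0.3}])

```text
clock: 24.85
position: [0.5831, 0.0856, 0.1098]
ee_rot: [-0.0, 0.655, 0.756, -0.0]
contact_force: [0.4, 0.1, -0.8]
width: 0.0403
gripper_force: 53.5
```

servo_tool(moves=[{"dp":[0,0,0],"delta_rot":[0,0,0],"fingers":0.65},{"dp":[0,0,0],"delta_rot":[0,0,0],"fingers":0.65},{"dp":[0,0,0],"delta_rot":[0,0,0],"fingers":0.65},{"dp":[0,0,-0.15],"delta_rot":[0,0,0],"fingers":0.65},{"dp":[0,0,-0.2],"delta_rot":[0,0,0],"fingers":0.65}])

```text
clock: 25.35
position: [0.5827, 0.0853, 0.1782]
ee_rot: [-0.002, 0.655, 0.755, -0.002]
contact_force: [1.3, 0.6, -0.1]
width: 0.0555
gripper_force: 0.0
```

servo_tool(moves=[{"dp":[0,0,-0.15],"delta_rot":[0,0,0],"fingers":0.65},{"dp":[0.163,-0.151,0],"delta_rot":[0,0,0],"fingers":0.65},{"dp":[0.163,-0.151,0],"delta_rot":[0,0,0],"fingers":0.65},{"dp":[0.163,-0.151,0],"delta_rot":[0,0,0],"fingers":0.8},{"dp":[0.163,-0.151,0],"delta_rot":[0,0,0],"fingers":0.8}])

```text
clock: 25.85
position: [0.4447, 0.198, 0.2098]
ee_rot: [0.0, 0.656, 0.755, 0.0]
contact_force: [0.3, 0.8, -0.5]
width: 0.0684
gripper_force: 0.0
```

servo_tool(moves=[{"dp":[0,0,0],"delta_rot":[0,0,0],"fingers":0.8},{"dp":[0,0,0],"delta_rot":[0,0,0],"fingers":0.8},{"dp":[0,0,0],"delta_rot":[0,0,0],"fingers":0.8}])

```text
clock: 26.15
position: [0.4472, 0.1971, 0.2099]
ee_rot: [0.001, 0.655, 0.755, 0.001]
contact_force: [0.3, -0.3, 0.1]
width: 0.0683
gripper_force: 0.0
```

```bash
python3 -c "
from h import *
st()
"
```

```text
26.15 rack [-0.1186  0.1568] z 0.20985377304495548 tilt [ 0.0019 -0.0001] yaw 8.128912668181522 w 0.06826462031159612 [ 0.3451 -0.3235  0.14  ] 0.0
```

servo_tool(moves=[{"dp":[0.004,-0.005,0.2],"delta_rot":[0,0,0],"fingers":0.8},{"dp":[0,0,0.2],"delta_rot":[0,0,0],"fingers":0.8},{"dp":[0,0,0.165],"delta_rot":[0,0,0],"fingers":0.8},{"dp":[0,0,0],"delta_rot":[0,0,0],"fingers":0.8},{"dp":[0,0,0],"delta_rot":[0,0,0],"fingers":0.8}])

```text
clock: 26.65
position: [0.4462, 0.1974, 0.0964]
ee_rot: [-0.0, 0.656, 0.755, -0.0]
contact_force: [0.2, 0.2, 0.4]
width: 0.0684
gripper_force: 0.0
```

servo_tool(moves=[{"dp":[0,0,0],"delta_rot":[0,0,0],"fingers":0.3},{"dp":[0,0,0],"delta_rot":[0,0,0],"fingers":0.3},{"dp":[0,0,0],"delta_rot":[0,0,0],"fingers":0.3},{"dp":[0,0,0],"delta_rot":[0,0,0],"fingers":0.3}])

```text
clock: 27.05
position: [0.4465, 0.1982, 0.0985]
ee_rot: [0.002, 0.655, 0.756, 0.002]
contact_force: [0.7, -0.2, 6.7]
width: 0.0402
gripper_force: 50.4
```

```bash
python3 -c "
from h import *
st()"
```

```text
27.05 rack [-0.1192  0.158 ] z 0.09850410616307538 tilt [0.0047 0.0008] yaw 8.149647538947335 w 0.04021680512592962 [ 0.7276 -0.1551  6.6709] 50.40232300758362
```

servo_tool(moves=[{"dp":[0,0,-0.175],"delta_rot":[0,0,0],"fingers":0.3},{"dp":[0,0,-0.175],"delta_rot":[0,0,0],"fingers":0.3},{"dp":[0,0,-0.175],"delta_rot":[0,0,0],"fingers":0.3},{"dp":[-0.127,0.201,0],"delta_rot":[0,0,0],"fingers":0.3},{"dp":[-0.127,0.201,0],"delta_rot":[0,0,0],"fingers":0.3}])

```text
clock: 27.55
position: [0.5327, 0.1594, 0.2047]
ee_rot: [0.002, 0.654, 0.756, 0.002]
contact_force: [0.2, 1.2, -0.6]
width: 0.0401
gripper_force: 50.8
```

servo_tool(moves=[{"dp":[-0.127,0.201,0],"delta_rot":[0,0,0],"fingers":0.3},{"dp":[0,0,0],"delta_rot":[0,0,0],"fingers":0.3},{"dp":[0,0,0],"delta_rot":[0,0,0],"fingers":0.3},{"dp":[0,0,0],"delta_rot":[0,0,0],"fingers":0.3}])

```text
clock: 27.95
position: [0.5738, 0.1399, 0.2015]
ee_rot: [-0.001, 0.655, 0.756, -0.0]
contact_force: [0.1, 0.0, -1.2]
width: 0.0406
gripper_force: 51.0
```

```bash
python3 -c "
from h import *
st();z=snap('w13',False)
P=wcloud(z);print(disc(z,.153,np.array([.0007,.081]),.022,.014),np.median(P[250:290,300:340,2]))
"
```

```text
27.95 rack [-0.0015  0.0821] z 0.20150877407576184 tilt [-0.0015  0.0001] yaw 8.149445894099248 w 0.04057063071202233 [ 0.0742  0.0396 -1.1682] 50.96275269985199
(np.int64(6817), array([-0.0006,  0.0817]), array([0.0414, 0.0424])) 0.152904516412026
```

servo_tool(moves=[{"dp":[-0.004,0.007,0.15],"delta_rot":[0,0,0],"fingers":0.3},{"dp":[0,0,0.15],"delta_rot":[0,0,0],"fingers":0.3},{"dp":[0,0,0.1],"delta_rot":[0,0,0],"fingers":0.3},{"dp":[0,0,0.06],"delta_rot":[0,0,0],"fingers":0.3},{"dp":[0,0,0],"delta_rot":[0,0,0],"fingers":0.3}])

```text
clock: 28.5
position: [0.5755, 0.1396, 0.1099]
ee_rot: [-0.0, 0.655, 0.756, -0.0]
contact_force: [-0.8, -0.3, -0.2]
width: 0.0405
gripper_force: 53.4
```

servo_tool(moves=[{"dp":[0,0,0],"delta_rot":[0,0,0],"fingers":0.65},{"dp":[0,0,0],"delta_rot":[0,0,0],"fingers":0.65},{"dp":[0,0,0],"delta_rot":[0,0,0],"fingers":0.65},{"dp":[0,0,-0.15],"delta_rot":[0,0,0],"fingers":0.65},{"dp":[0,0,-0.2],"delta_rot":[0,0,0],"fingers":0.65}])

```text
clock: 29.0
position: [0.5752, 0.1388, 0.1783]
ee_rot: [-0.002, 0.655, 0.755, -0.002]
contact_force: [1.3, 0.4, 0.6]
width: 0.0552
gripper_force: 0.0
```

servo_tool(moves=[{"dp":[0,0,-0.2],"delta_rot":[0,0,0],"fingers":0.65},{"dp":[0,0,-0.2],"delta_rot":[0,0,0],"fingers":0.65},{"dp":[0,-0.2,0],"delta_rot":[0,0,0],"fingers":0.65},{"dp":[-0.1,-0.2,0],"delta_rot":[0,0,0],"fingers":0.8},{"dp":[-0.2,-0.1,0],"delta_rot":[0,0,0],"fingers":0.65}])

```text
clock: 29.5
position: [0.4827, 0.0665, 0.2599]
ee_rot: [-0.001, 0.654, 0.757, -0.0]
contact_force: [-0.2, -0.5, -0.1]
width: 0.056
gripper_force: 0.0
```

servo_tool(moves=[{"dp":[-0.24,0,0],"delta_rot":[0,0,0],"fingers":0},{"dp":[-0.24,0,0],"delta_rot":[0,0,0],"fingers":0},{"dp":[0,0,0],"delta_rot":[0,0,0],"fingers":0},{"dp":[0,0,0],"delta_rot":[0,0,0],"fingers":0},{"dp":[0,0,0],"delta_rot":[0,0,0],"fingers":0}])

```text
clock: 30.0
position: [0.4994, -0.0288, 0.2594]
ee_rot: [-0.0, 0.655, 0.756, 0.0]
contact_force: [-0.0, 0.5, -0.1]
width: 0.0001
gripper_force: 0.0
```

```bash
python3 -c "
from h import *
st();z=snap('w14')
for n in(-.081,-.027,.027,.081):
  try: print(disc(z,.061,np.array([.0007,n]),.026,.005))
  except Exception as e: print(e)
"
```

```text
30.0 rack [-0.0992 -0.0742] z 0.259431994687213 tilt [-0.0005  0.0008] yaw 8.152085882233656 w 0.00012851006267603578 [-0.0485  0.4508 -0.1398] 0.0
(np.int64(1453), array([ 0.0025, -0.0802]), array([0.0418, 0.0427]))
(np.int64(1574), array([ 0.0016, -0.0262]), array([0.0427, 0.042 ]))
(np.int64(1604), array([0.0015, 0.0276]), array([0.0433, 0.0421]))
(np.int64(1464), array([0.0017, 0.0809]), array([0.0429, 0.0411]))
```

View pics/w14.png

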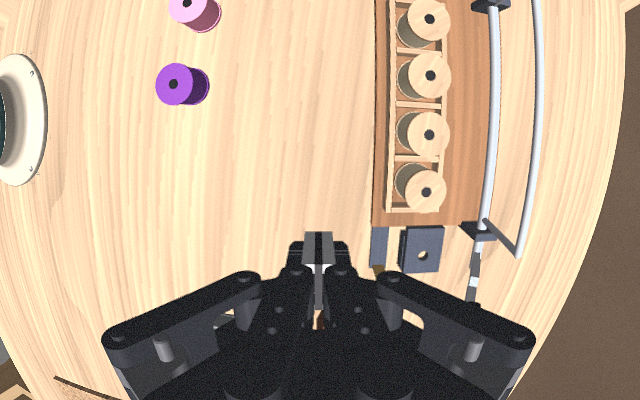

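All four spools stand in their bays. With the fingers shut, I'll go over the raised lever pad.

servo_tool(moves=[{"dp":[0,0,-0.155],"delta_rot":[0,0,0],"fingers":0},{"dp":[-0.222,0,0],"delta_rot":[0,0,0],"fingers":0},{"dp":[-0.222,0,0],"delta_rot":[0,0,0],"fingers":0},{"dp":[0,0.215,0],"delta_rot":[0,0,0],"fingers":0},{"dp":[0,0.215,0],"delta_rot":[0,0,0],"fingers":0}])

```text
clock: 30.55
position: [0.5981, -0.1055, 0.291]
ee_rot: [0.0, 0.656, 0.755, 0.0]
contact_force: [-0.4, -0.7, 0.3]
width: -0.0001
gripper_force: 0.0
```

servo_tool(moves=[{"dp":[0,0.215,0],"delta_rot":[0,0,0],"fingers":0},{"dp":[0,0,0],"delta_rot":[0,0,0],"fingers":0},{"dp":[0,0,0],"delta_rot":[0,0,0],"fingers":0},{"dp":[0,0,0],"delta_rot":[0,0,0],"fingers":0}])

```text
clock: 30.95
position: [0.639, -0.098, 0.2903]
ee_rot: [-0.001, 0.655, 0.756, -0.001]
contact_force: [-0.4, -0.1, 0.8]
width: 0.0004
gripper_force: 0.0
```

```bash
python3 -c "
from h import *
st()
im,d=imaging.get_image('scene');save('s2',cv2.resize(im[130:330,230:470],None,fx=3,fy=3))
"
```

```text
30.95 rack [ 0.0291 -0.1626] z 0.2902558461951508 tilt [-0.0018  0.0002] yaw 8.231019986663615 w 0.0003779923963519601 [-0.4137 -0.1325  0.7836] 0.0
```

View pics/s2.png

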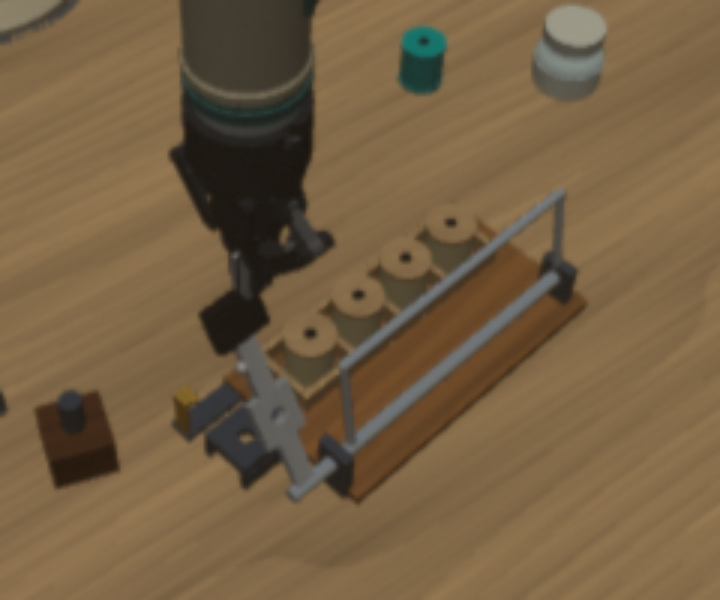

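servo_tool(moves=[{"dp":[0,-0.015,0.115],"delta_rot":[0,0,0],"fingers":0},{"dp":[0,0,0.11],"delta_rot":[0,0,0],"fingers":0},{"dp":[0,-0.058,0.035],"delta_rot":[0,0,0],"fingers":0},{"dp":[0,-0.057,0.035],"delta_rot":[0,0,0],"fingers":0},{"dp":[0,-0.053,0.045],"delta_rot":[0,0,0],"fingers":0}])

```text
clock: 31.5
position: [0.6025, -0.1042, 0.2232]
ee_rot: [0.001, 0.655, 0.755, 0.0]
contact_force: [-0.6, 0.4, 1.3]
width: 0.0002
gripper_force: 0.4
```

```bash
python3 -c "
from h import *
st()
"
```

```text
31.5 rack [-0.0079 -0.1635] z 0.22323218538357412 tilt [ 0.0014 -0.0001] yaw 8.125476080003866 w 0.00022664151763788698 [-0.5606  0.4332  1.3353] 0.372576086610934
```

servo_tool(moves=[{"dp":[0,-0.052,0.045],"delta_rot":[0,0,0],"fingers":0},{"dp":[0,-0.045,0.05],"delta_rot":[0,0,0],"fingers":0},{"dp":[0,-0.045,0.05],"delta_rot":[0,0,0],"fingers":0},{"dp":[0,-0.035,0.057],"delta_rot":[0,0,0],"fingers":0}])

```text
clock: 31.9
position: [0.5675, -0.1093, 0.183]
ee_rot: [0.001, 0.655, 0.755, 0.0]
contact_force: [1.0, -0.2, 1.0]
width: 0.0
gripper_force: 0.4
```

```bash
python3 -c "
from h import *
st()
im,d=imaging.get_image('scene');save('s3',cv2.resize(im[130:330,230:470],None,fx=3,fy=3))
"
```

```text
31.9 rack [-0.0433 -0.1636] z 0.18301686058050323 tilt [ 0.0018 -0.0006] yaw 8.117099482092982 w 4.3687129094487437e-05 [ 0.9641 -0.1803  1.0138] 0.3950848806562135
```

View pics/s3.png

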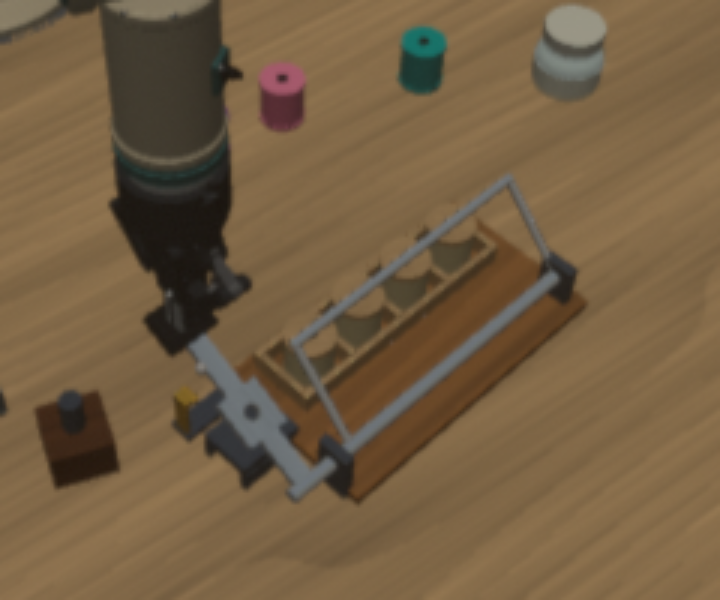

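The lever follows the fingertips down, with the pad at (180,320). I'll continue along the arc.

servo_tool(moves=[{"dp":[0,-0.035,0.058],"delta_rot":[0,0,0],"fingers":0},{"dp":[0,-0.03,0.062],"delta_rot":[0,0,0],"fingers":0},{"dp":[0,-0.02,0.065],"delta_rot":[0,0,0],"fingers":0},{"dp":[0,-0.015,0.065],"delta_rot":[0,0,0],"fingers":0},{"dp":[0,-0.015,0.065],"delta_rot":[0,0,0],"fingers":0}])

```text
clock: 32.45
position: [0.5475, -0.1129, 0.1232]
ee_rot: [0.003, 0.655, 0.755, 0.002]
contact_force: [0.0, -0.6, 0.3]
width: 0.0001
gripper_force: 0.0
```

servo_tool(moves=[{"dp":[0,0,0.015],"delta_rot":[0,0,0],"fingers":0},{"dp":[0,0,0],"delta_rot":[0,0,0],"fingers":0}])

```text
clock: 32.65
position: [0.5451, -0.1125, 0.1165]
ee_rot: [-0.0, 0.655, 0.755, -0.0]
contact_force: [-1.3, 0.4, 0.9]
width: 0.0
gripper_force: 0.4
```

```bash
python3 -c "
from h import *
st()
"
```

```text
32.65 rack [-0.0659 -0.1636] z 0.1165028366932469 tilt [-0.0008  0.    ] yaw 8.12910043873494 w 2.5802583946239377e-05 [-1.3336  0.4126  0.9316] 0.41442240471951663
```

servo_tool(moves=[{"dp":[0,0,0.015],"delta_rot":[0,0,0],"fingers":0},{"dp":[0,0,0.01],"delta_rot":[0,0,0],"fingers":0},{"dp":[0,0,0],"delta_rot":[0,0,0],"fingers":0}])

```text
clock: 32.95
position: [0.5454, -0.1126, 0.1139]
ee_rot: [-0.0, 0.655, 0.756, -0.0]
contact_force: [-7.0, 1.6, 20.8]
width: 0.0001
gripper_force: 10.4
```

```bash
python3 -c "
from h import *
st()
"
```

```text
32.95 rack [-0.0656 -0.1637] z 0.11394503235598297 tilt [-0.0004 -0.0004] yaw 8.1527705245885 w 8.555714668620894e-05 [-7.0422  1.6024 20.7943] 10.393048317928333
```

servo_tool(moves=[{"dp":[0,0,-0.05],"delta_rot":[0,0,0],"fingers":0},{"dp":[0,0,-0.19],"delta_rot":[0,0,0],"fingers":0},{"dp":[0,0,-0.19],"delta_rot":[0,0,0],"fingers":0},{"dp":[-0.09,0.212,0],"delta_rot":[0,0,0],"fingers":0.4},{"dp":[-0.09,0.212,0],"delta_rot":[0,0,0],"fingers":0.4}])

```text
clock: 33.45
position: [0.6363, -0.1365, 0.2002]
ee_rot: [0.002, 0.655, 0.756, 0.001]
contact_force: [0.2, -0.5, -0.4]
width: 0.0283
gripper_force: 0.0
```

servo_tool(moves=[{"dp":[0,0,0],"delta_rot":[0,0,0],"fingers":0.4},{"dp":[0,0,0],"delta_rot":[0,0,0],"fingers":0.4},{"dp":[0,0,0],"delta_rot":[0,0,0],"fingers":0.4},{"dp":[0,0,0],"delta_rot":[0,0,0],"fingers":0.4},{"dp":[0,0,0],"delta_rot":[0,0,0],"fingers":0.4}])

```text
clock: 33.95
position: [0.6341, -0.136, 0.1973]
ee_rot: [-0.0, 0.655, 0.756, -0.0]
contact_force: [-0.7, 0.5, 0.2]
width: 0.0344
gripper_force: 0.0
```

```bash
python3 -c "
from h import *
st();z=snap('w15')
"
```

```text
33.95 rack [ 0.0189 -0.1995] z 0.19731593142248935 tilt [-0.0004  0.    ] yaw 8.140385358895145 w 0.034373725394671324 [-0.7293  0.4627  0.2327] 0.0
```

View pics/w15.png

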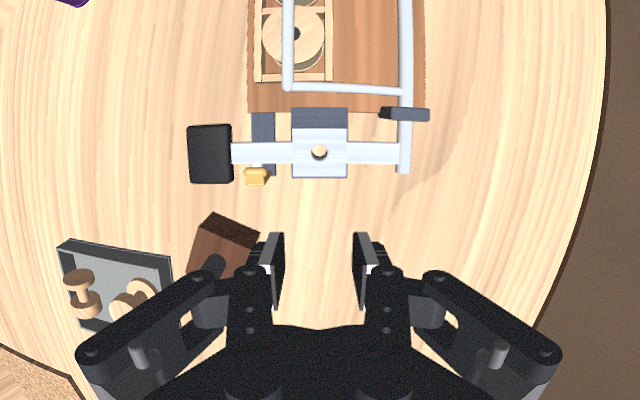

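The lever is held level with the keeper bar over the spools, and the lever hole is at (319,152). I'll look at the pin head from the same relative pose.

servo_tool(moves=[{"dp":[0,0,-0.17],"delta_rot":[0,0,0],"fingers":0.4},{"dp":[-0.154,-0.147,0],"delta_rot":[0,0,0],"fingers":0.4},{"dp":[-0.154,-0.147,0],"delta_rot":[0,0,0],"fingers":0.4},{"dp":[-0.154,-0.147,0],"delta_rot":[0,0,0],"fingers":0.4},{"dp":[0,0,0],"delta_rot":[0,0,0],"fingers":0.4}])

```text
clock: 34.5
position: [0.5577, -0.2439, 0.2315]
ee_rot: [0.0, 0.657, 0.754, -0.001]
contact_force: [0.1, 0.2, 0.1]
width: 0.0341
gripper_force: 0.0
```

servo_tool(moves=[{"dp":[0,0,0],"delta_rot":[0,0,0],"fingers":0.4},{"dp":[0,0,0],"delta_rot":[0,0,0],"fingers":0.4},{"dp":[0,0,0],"delta_rot":[0,0,0],"fingers":0.4},{"dp":[0,0,0],"delta_rot":[0,0,0],"fingers":0.4}])

```text
clock: 34.9
position: [0.5614, -0.2393, 0.2311]
ee_rot: [0.0, 0.655, 0.756, 0.0]
contact_force: [-0.1, 0.4, 0.4]
width: 0.0342
gripper_force: 0.0
```

Run:
```python
from h import *
st();z=snap('w16',False)
a=np.load('w15.npz')['im'][125:180,290:350];b=z['im'][115:190,280:360]
t=np.hstack([cv2.resize(a,(390,357),interpolation=0),cv2.resize(b,(380,357),interpolation=0)]);save('hp',cv2.convertScaleAbs(t,alpha=1.6))
```

```text
34.9 rack [-0.0679 -0.2914] z 0.23105523253148022 tilt [0.0001 0.0001] yaw 8.229595753030466 w 0.03417223281736971 [-0.0673  0.3914  0.3692] 0.0
```

View pics/hp.png

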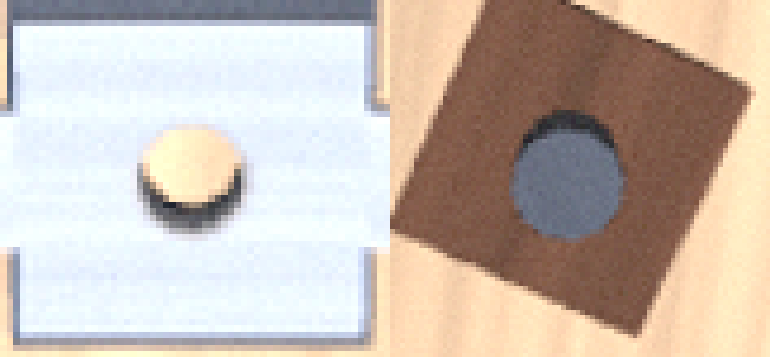

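The left panel shows the lever hole's mouth, a circle of tan and dark pixels at about (191,178). The right panel shows the round pin head at (567,184).

Run:
```python
from h import *
A=np.load('w15.npz');B=np.load('w16.npz')
a=A['im'].astype(int);b=B['im'].astype(int)
def cc(m,seed):
    n,l,s,c=cv2.connectedComponentsWithStats(m.astype(np.uint8));k=min((i for i in range(1,n) if s[i,4]>60),key=lambda i:np.hypot(*(c[i]-seed)));return c[k],s[k]
# hole: not lever colour (lever bright bluish: blue>=red)
m=np.zeros((400,640),bool);w=(slice(137,168),slice(304,336))
m[w]=~((a[...,2]>a[...,0]-6)&(a.sum(2)>330))[w];ch,sh=cc(m,(319,152))
m=np.zeros((400,640),bool);w=(slice(125,180),slice(290,345))
m[w]=((b[...,2]>b[...,0]+4)&(b.sum(2)>150))[w];cp,sp=cc(m,(317,153))
print(ch,sh,cp,sp,a[152,319],a[145,305],b[153,317],b[141,317])
H=wpix(ch,.040,(A['M'],A['p']))[0];Q=wpix(cp,.074,(B['M'],B['p']))[0]
print('hole',H,rc(H),'pin',Q,rc(Q));M=B['M'];print('hole-pin tool',M.T@(H-Q),'pin-TCP tool',M.T@(Q-B['p']))
```

```text
[318.9234 151.8852] [311 144  17  17 209] [316.8848 152.9387] [306 142  23  23 408] [176 149 123] [149 154 171] [68 72 83] [41 41 44]
hole [ 0.6305 -0.1006  0.04  ] [[ 0.0203 -0.164 ]] pin [ 0.5564 -0.2049  0.074 ] [[-0.0679 -0.2566]]
hole-pin tool [0.0925 0.0883 0.034 ] pin-TCP tool [ 0.0348 -0.      0.1571]
```

servo_tool(moves=[{"dp":[0.174,0,0],"delta_rot":[0,0,0],"fingers":0.5},{"dp":[0,0,0.19],"delta_rot":[0,0,0],"fingers":0.5},{"dp":[0,0,0.19],"delta_rot":[0,0,0],"fingers":0.5},{"dp":[0,0,0.18],"delta_rot":[0,0,0],"fingers":0.5},{"dp":[0,0,0],"delta_rot":[0,0,0],"fingers":0.5}], force=40)

```text
clock: 35.45
position: [0.5531, -0.2037, 0.1145]
ee_rot: [-0.005, 0.655, 0.756, -0.001]
contact_force: [-1.7, 0.5, -0.3]
width: 0.0424
gripper_force: 0.0
```

servo_tool(moves=[{"dp":[0,0,0],"delta_rot":[0,0,0],"fingers":0.5},{"dp":[0,0,0],"delta_rot":[0,0,0],"fingers":0.5},{"dp":[0,0,0],"delta_rot":[0,0,0],"fingers":0.5}])

```text
clock: 35.75
position: [0.5572, -0.2064, 0.1213]
ee_rot: [0.002, 0.655, 0.756, 0.0]
contact_force: [0.3, -0.3, 1.1]
width: 0.0427
gripper_force: 0.0
```

```bash
python3 -c "
from h import *
st();print(T()[1]-[.5564,-.2049,0])
"
```

```text
35.75 rack [-0.0673 -0.2583] z 0.12127728802613058 tilt [ 0.0038 -0.002 ] yaw 8.140708355324515 w 0.042746272150431294 [ 0.2886 -0.2841  1.1437] 0.0
[ 0.0008 -0.0015  0.1213]
```

servo_tool(moves=[{"dp":[0.006,-0.003,0.012],"delta_rot":[0,0,0],"fingers":0.5},{"dp":[0,0,0],"delta_rot":[0,0,0],"fingers":0.5},{"dp":[0,0,0],"delta_rot":[0,0,0],"fingers":0.5},{"dp":[0,0,0],"delta_rot":[0,0,0],"fingers":0.5}])

```text
clock: 36.15
position: [0.5551, -0.2048, 0.1169]
ee_rot: [0.0, 0.655, 0.755, -0.0]
contact_force: [-0.1, -0.0, 0.3]
width: 0.0426
gripper_force: 0.0
```

servo_tool(moves=[{"dp":[0,0,0],"delta_rot":[0,0,0],"fingers":0.1},{"dp":[0,0,0],"delta_rot":[0,0,0],"fingers":0.1},{"dp":[0,0,0],"delta_rot":[0,0,0],"fingers":0.1},{"dp":[0,0,0],"delta_rot":[0,0,0],"fingers":0.1},{"dp":[0,0,0],"delta_rot":[0,0,0],"fingers":0.1}])

```text
clock: 36.65
position: [0.5551, -0.2048, 0.1168]
ee_rot: [0.0, 0.655, 0.755, -0.0]
contact_force: [-0.7, 0.4, 2.3]
width: 0.0172
gripper_force: 39.0
```

```bash
python3 -c "
from h import *
st();print(T()[1])
"
```

```text
36.65 rack [-0.0692 -0.2563] z 0.11683287114931151 tilt [ 0.0001 -0.0002] yaw 8.137294814394629 w 0.017209139367788246 [-0.7179  0.3659  2.3424] 38.96912097930908
[ 0.5551 -0.2048  0.1168]
```

servo_tool(moves=[{"dp":[0,0,-0.05],"delta_rot":[0,0,0],"fingers":0.1},{"dp":[0,0,-0.1],"delta_rot":[0,0,0],"fingers":0.1},{"dp":[0,0,-0.175],"delta_rot":[0,0,0],"fingers":0.1},{"dp":[0.155,0.148,0],"delta_rot":[0,0,0],"fingers":0.1},{"dp":[0.155,0.148,0],"delta_rot":[0,0,0],"fingers":0.1}])

```text
clock: 37.15
position: [0.606, -0.1354, 0.1841]
ee_rot: [0.002, 0.656, 0.755, 0.001]
contact_force: [-0.0, -1.2, -0.6]
width: 0.0169
gripper_force: 39.3
```

servo_tool(moves=[{"dp":[0.152,0.148,0],"delta_rot":[0,0,0],"fingers":0.1},{"dp":[0,0,0],"delta_rot":[0,0,0],"fingers":0.1},{"dp":[0,0,0],"delta_rot":[0,0,0],"fingers":0.1},{"dp":[0,0,0],"delta_rot":[0,0,0],"fingers":0.1},{"dp":[0,0,0],"delta_rot":[0,0,0],"fingers":0.1}])

```text
clock: 37.65
position: [0.6292, -0.1017, 0.1818]
ee_rot: [-0.0, 0.656, 0.755, -0.0]
contact_force: [0.0, -0.0, -0.7]
width: 0.0167
gripper_force: 39.3
```

Run:
```python
from h import *
st();z=snap('w17',False);save('w17',cv2.convertScaleAbs(cv2.resize(z['im'][130:330,200:440],(720,600)),alpha=2))
```

```text
37.65 rack [ 0.0189 -0.1649] z 0.1817711507626284 tilt [-0.0006 -0.0003] yaw 8.058085473458693 w 0.016651686079456742 [ 0.0129 -0.0096 -0.6676] 39.34487521648407
```

View pics/w17.png

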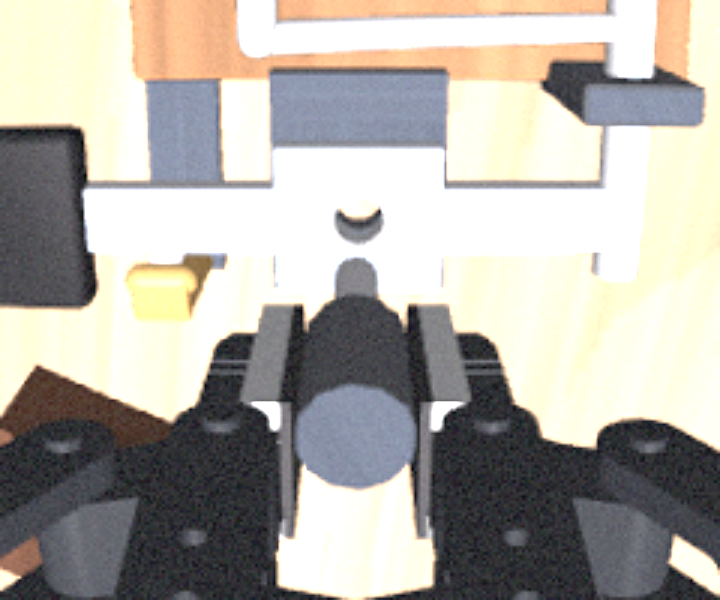

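The view shows the pin held upright: head top at crop (356,436), shank end at about (356,260), lever hole at (359,222). I'll work out the offset in this one image.

Run:
```python
from h import *
A=np.load('w17.npz');a=A['im'].astype(int);Mp=(A['M'],A['p']);M=A['M']
def cc(m,seed):
    n,l,s,c=cv2.connectedComponentsWithStats(m.astype(np.uint8));k=min((i for i in range(1,n) if s[i,4]>60),key=lambda i:np.hypot(*(c[i]-seed)));return c[k],s[k],(l==k)
m=np.zeros((400,640),bool);w=(slice(192,213),slice(306,335))
m[w]=~((a[...,2]>a[...,0]-6)&(a.sum(2)>330))[w];ch,sh,_=cc(m,(319.5,204))
print('hole px',ch,sh)
m=np.zeros((400,640),bool);w=(slice(252,296),slice(294,345))
m[w]=((a[...,2]>a[...,0]+4)&(a.sum(2)>140))[w];cp,sp,k=cc(m,(318.6,275.5))
print('head px',cp,sp,[a[r,318].tolist() for r in(250,262,275,290)])
# shank edges columns at rows 217..227
for r in(218,221,224): print(r,a[r,306:332].sum(1).tolist())
zt=A['p'][2]-.1168+.074
H=wpix(ch,.040,Mp)[0];Q=wpix(cp,zt,Mp)[0];print(rc(H),rc(Q),'hole-TCP',M.T@(H-A['p']),'pin-TCP',M.T@(Q-A['p']))
```

```text
hole px [319.0698 202.7023] [311 195  17  17 215]
head px [318.     274.7278] [ 298  258   41   35 1113] [[39, 36, 41], [72, 76, 88], [67, 71, 84], [70, 74, 84]]
218 [470, 475, 474, 475, 473, 476, 383, 238, 186, 205, 199, 209, 194, 202, 210, 191, 190, 195, 341, 488, 484, 471, 476, 467, 471, 479]
221 [488, 488, 490, 497, 507, 350, 220, 191, 203, 204, 211, 202, 214, 210, 204, 207, 199, 210, 185, 284, 510, 497, 492, 486, 497, 493]
224 [494, 486, 481, 490, 506, 322, 187, 194, 194, 207, 204, 212, 210, 210, 217, 211, 201, 212, 192, 243, 422, 486, 490, 484, 495, 492]
[[ 0.0204 -0.1642]] [[ 0.0196 -0.1656]] hole-TCP [0.0008 0.0016 0.1418] pin-TCP [-0.0007  0.0007  0.0428]
```

servo_tool(moves=[{"dp":[0.0065,0.004,0],"delta_rot":[0,0,0],"fingers":0.1},{"dp":[0,0,0.06],"delta_rot":[0,0,0],"fingers":0.1},{"dp":[0,0,0.06],"delta_rot":[0,0,0],"fingers":0.1},{"dp":[0,0,0],"delta_rot":[0,0,0],"fingers":0.1},{"dp":[0,0,0],"delta_rot":[0,0,0],"fingers":0.1}])

```text
clock: 38.2
position: [0.6301, -0.0992, 0.1566]
ee_rot: [-0.001, 0.655, 0.755, -0.0]
contact_force: [0.6, 0.6, 0.3]
width: 0.0165
gripper_force: 39.3
```

servo_tool(moves=[{"dp":[0,0,0],"delta_rot":[0,0,0],"fingers":0.1},{"dp":[0,0,0],"delta_rot":[0,0,0],"fingers":0.1},{"dp":[0,0,0],"delta_rot":[0,0,0],"fingers":0.1}])

```text
clock: 38.5
position: [0.6308, -0.0993, 0.1581]
ee_rot: [0.0, 0.655, 0.756, 0.0]
contact_force: [-1.0, -0.2, 0.6]
width: 0.0168
gripper_force: 39.3
```

```bash
python3 -c "
from h import *
st()"
```

```text
38.5 rack [ 0.0208 -0.1627] z 0.15806348646387083 tilt [ 0.0008 -0.0003] yaw 8.140671751193967 w 0.016797302779264767 [-1.0221 -0.2446  0.5688] 39.34505224227905
```

servo_tool(moves=[{"dp":[-0.0045,-0.0055,0],"delta_rot":[0,0,0],"fingers":0.1},{"dp":[0,0,0],"delta_rot":[0,0,0],"fingers":0.1},{"dp":[0,0,0],"delta_rot":[0,0,0],"fingers":0.1},{"dp":[0,0,0],"delta_rot":[0,0,0],"fingers":0.1},{"dp":[0,0,0],"delta_rot":[0,0,0],"fingers":0.1}])

```text
clock: 39.0
position: [0.6296, -0.1003, 0.1577]
ee_rot: [0.0, 0.655, 0.755, -0.0]
contact_force: [-0.1, -0.2, -0.2]
width: 0.0167
gripper_force: 39.3
```

Run:
```python
from h import *
st();z=snap('w18',False);A=z;a=z['im'].astype(int);Mp=(A['M'],A['p']);M=A['M']
for r in range(205,246,3): print(r,a[r,304:336].sum(1).tolist())
```

```text
39.0 rack [ 0.0194 -0.1636] z 0.15769611577412931 tilt [ 0.     -0.0001] yaw 8.13658011996201 w 0.016694784667365004 [-0.1234 -0.1828 -0.2369] 39.34505224227905
205 [506, 516, 505, 507, 504, 508, 505, 502, 502, 508, 504, 503, 507, 501, 504, 501, 502, 509, 507, 506, 506, 502, 507, 509, 505, 504, 502, 503, 510, 501, 506, 508]
208 [486, 485, 490, 484, 489, 490, 488, 487, 473, 467, 473, 481, 482, 465, 463, 455, 445, 456, 445, 442, 460, 467, 488, 489, 479, 488, 487, 488, 484, 486, 486, 479]
211 [482, 482, 485, 486, 483, 478, 425, 364, 415, 484, 502, 485, 478, 472, 467, 457, 447, 457, 451, 437, 365, 259, 410, 456, 487, 496, 487, 493, 485, 482, 487, 488]
214 [492, 492, 486, 492, 463, 402, 226, 120, 93, 89, 151, 239, 280, 299, 317, 291, 263, 175, 173, 138, 90, 106, 157, 297, 418, 473, 498, 496, 492, 492, 483, 492]
217 [495, 497, 497, 491, 442, 330, 218, 205, 198, 194, 188, 208, 209, 214, 202, 210, 206, 220, 209, 185, 196, 195, 185, 248, 386, 468, 503, 494, 495, 497, 496, 499]
220 [497, 501, 508, 511, 486, 452, 315, 230, 180, 194, 200, 191, 198, 206, 212, 203, 206, 206, 211, 208, 203, 206, 28
[... 621 characters left out ...]
106, 95, 96, 121, 109, 85, 101, 84, 169, 304, 392, 451, 496, 492, 500, 393]
235 [318, 153, 102, 88, 111, 113, 85, 118, 100, 122, 101, 103, 114, 112, 111, 118, 103, 110, 115, 120, 122, 101, 100, 114, 101, 115, 105, 82, 85, 476, 456, 308]
238 [120, 99, 98, 102, 99, 105, 103, 101, 103, 109, 120, 103, 101, 113, 96, 107, 112, 108, 98, 104, 85, 114, 112, 126, 102, 94, 96, 109, 97, 88, 262, 233]
241 [103, 92, 103, 113, 82, 115, 111, 99, 98, 112, 107, 98, 106, 112, 117, 109, 110, 106, 97, 134, 101, 104, 109, 114, 90, 97, 100, 101, 112, 107, 99, 94]
244 [77, 100, 92, 115, 121, 100, 99, 114, 94, 115, 99, 120, 112, 102, 106, 107, 98, 110, 107, 105, 94, 106, 112, 119, 100, 111, 97, 107, 98, 110, 99, 60]
```

servo_tool(moves=[{"dp":[0,0.001,0.02],"delta_rot":[0,0,0],"fingers":0.1},{"dp":[0,0,0.02],"delta_rot":[0,0,0],"fingers":0.1},{"dp":[0,0,0.02],"delta_rot":[0,0,0],"fingers":0.1},{"dp":[0,0,0],"delta_rot":[0,0,0],"fingers":0.1}])

```text
clock: 39.45
position: [0.6292, -0.1002, 0.1446]
ee_rot: [-0.001, 0.655, 0.755, -0.0]
contact_force: [0.0, -1.3, 0.3]
width: 0.017
gripper_force: 39.3
```

```bash
python3 -c "
from h import *
st()"
```

```text
39.45 rack [ 0.0191 -0.1634] z 0.14464609193483235 tilt [-0.0019  0.0004] yaw 8.13526599609691 w 0.01702363228831366 [ 0.0266 -1.2769  0.3394] 39.344878792762756
```

servo_tool(moves=[{"dp":[0,0,0.025],"delta_rot":[0,0,0],"fingers":0.1},{"dp":[0,0,0.025],"delta_rot":[0,0,0],"fingers":0.1},{"dp":[0,0,0.025],"delta_rot":[0,0,0],"fingers":0.1},{"dp":[0,0,0],"delta_rot":[0,0,0],"fingers":0.1}])

```text
clock: 39.85
position: [0.6292, -0.1001, 0.1296]
ee_rot: [-0.001, 0.655, 0.755, -0.0]
contact_force: [-0.6, 0.2, -0.5]
width: 0.0169
gripper_force: 39.3
```

```bash
python3 -c "
from h import *
st()"
```

```text
39.85 rack [ 0.0191 -0.1633] z 0.12961269622948193 tilt [-0.0019  0.0004] yaw 8.135552554450186 w 0.01694168489032116 [-0.6087  0.1621 -0.5434] 39.34372901916504
```

Tip is well into the ear with no side force; finishing the last 13 mm.

servo_tool(moves=[{"dp":[0,0,0.03],"delta_rot":[0,0,0],"fingers":0.1},{"dp":[0,0,0.025],"delta_rot":[0,0,0],"fingers":0.1},{"dp":[0,0,0.005],"delta_rot":[0,0,0],"fingers":0.1},{"dp":[0,0,0],"delta_rot":[0,0,0],"fingers":0.1},{"dp":[0,0,0],"delta_rot":[0,0,0],"fingers":0.1}])

```text
clock: 40.35
position: [0.6299, -0.1003, 0.1188]
ee_rot: [0.0, 0.655, 0.755, 0.0]
contact_force: [-0.5, 0.6, 0.2]
width: 0.0169
gripper_force: 39.3
```

servo_tool(moves=[{"dp":[0,0,0],"delta_rot":[0,0,0],"fingers":0.5},{"dp":[0,0,0],"delta_rot":[0,0,0],"fingers":0.5},{"dp":[0,0,0],"delta_rot":[0,0,0],"fingers":0.5},{"dp":[0,0,-0.15],"delta_rot":[0,0,0],"fingers":0.5},{"dp":[0,0,-0.2],"delta_rot":[0,0,0],"fingers":0.5}])

```text
clock: 40.85
position: [0.6283, -0.1, 0.1871]
ee_rot: [-0.003, 0.655, 0.755, -0.001]
contact_force: [0.9, 0.3, 0.4]
width: 0.0428
gripper_force: 0.0
```

servo_tool(moves=[{"dp":[-0.1,-0.2,-0.1],"delta_rot":[0,0,0],"fingers":0.5},{"dp":[-0.1,-0.2,0],"delta_rot":[0,0,0],"fingers":0.5},{"dp":[-0.1,-0.2,0],"delta_rot":[0,0,0],"fingers":0.5},{"dp":[0,0,0],"delta_rot":[0,0,0],"fingers":0.5},{"dp":[0,0,0],"delta_rot":[0,0,0],"fingers":0.5}])

```text
clock: 41.35
position: [0.5191, -0.1772, 0.2092]
ee_rot: [0.001, 0.656, 0.755, 0.0]
contact_force: [0.9, -0.3, 0.3]
width: 0.0425
gripper_force: 0.0
```

Run:
```python
from h import *
st();z=snap('w19',False);P=wcloud(z);q=rc(P.reshape(-1,3));zz=P[...,2].ravel()
m=(np.hypot(*(q-[.0197,-.164]).T)<.012);print('pin head top z',np.percentile(zz[m],[50,90,98]))
im,d=imaging.get_image('scene');s=cv2.resize(im[130:330,130:470],None,fx=2.3,fy=2.3);save('s4',cv2.convertScaleAbs(s,alpha=1.3))
```

```text
41.35 rack [-0.1009 -0.2239] z 0.2092246372672242 tilt [ 0.0013 -0.0002] yaw 8.013996399718058 w 0.042506328307887524 [ 0.9409 -0.348   0.2551] 0.0
pin head top z [0.0671 0.0763 0.077 ]
```

View pics/s4.png

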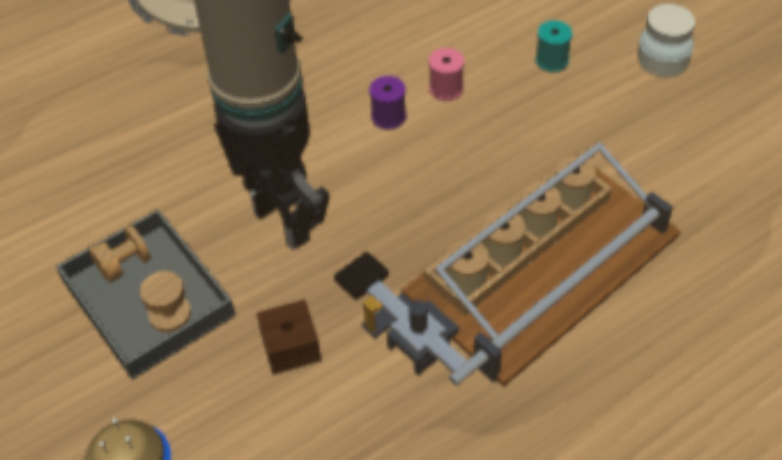

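The final view shows both cores in the tray, four spools under the keeper bar, the lever down, and the pin head on the lever at (418,315). One check of the head's height against the lever face follows.

Run:
```python
from h import *
z=np.load('w19.npz');P=wcloud(z);q=rc(P.reshape(-1,3));zz=P[...,2].ravel()
for n,c,r in(('lever',[.047,-.164],.005),('lever2',[-.02,-.164],.005),('pad',[-.066,-.164],.012),('spool0',[.002,-.083],.012),('rest',[-.069,-.24],.004)):
    m=np.hypot(*(q-c).T)<r;print(n,m.sum(),np.percentile(zz[m],[20,50,80]) if m.any() else '')
```

```text
lever 13 [0.0416 0.0419 0.0427]
lever2 113 [0.0412 0.0419 0.0425]
pad 761 [0.0452 0.0458 0.0463]
spool0 660 [0.0617 0.063  0.0753]
rest 71 [0.0413 0.0419 0.0423]
```

```bash
python3 -c "
from h import *
print(manip.sign_off())"
```

```text
the job is handed in; nothing more can be done
None
```

I handed the job in at about 41 s: both cores are in the tray (one on its side), all four spools stand upright in their own bays, the lever is latched down with the keeper bar over the spools, and the lock pin is fully home.

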